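# Clamp a laboratory handpiece in its service cradle

## Task

Clamp the loose laboratory handpiece in the service cradle: lift the sprung clamp bar by its red knob, turn it aside and park it on the top of its sleeve, then lay the handpiece in the two blue vees and push it gently along them until you feel its dark tail end touch the orange stop. Leaving it there, turn the bar back over the handpiece as far as it goes and lower it under control, never letting it snap down, so that its key drops into the notch and the pad holds the barrel; then let go. Leave the red-lidded jar, the wax block and the metal denture framework where they are.

Things in the scene. Friction and masses are not known exactly. Their poses are not given: they have to be found in the camera images.
- cradle: Grey base plate 120 x 190 x 10 mm fixed to the bench, with two blue vees, a notched sleeve and the clamp bar. Origin at bench level. A barrel laid in the vees has its axis along the cradle's y, at x = 0, 39 mm above the bench. Between y = -36 and 34 mm only the plate (top 10 mm high) lies under the barrel: room for fingers.
- vee_a (a point): Bottom of the blue vee nearer the stop, at the cradle's y = -42 mm, 24 mm above the bench. Both vees: 90 degrees, 36 mm wide at the mouth, 12 mm thick, 18 mm deep. Friction: sliding the barrel along them takes 1 to 3 N, up to 6 N or more when pressed down.
- vee_b (a point): Bottom of the other blue vee, for the thinner part of the barrel, at the cradle's y = 56 mm, 27 mm above the bench.
- pivot (a point): Point on the upright axis of the clamp bar at bench level: cradle's x = 55, y = 40 mm. Round it stands the fixed aluminium sleeve, outer radius 18 mm, top 44 mm above the bench, with one notch for the bar's key.
- tail_stop: Orange rigid end stop, 30 x 12 x 44 mm, on the cradle's plate across the vees' line at its -y end; its setting along the slot differs by 12 mm. Origin at the foot of its contact face, 10 mm above the bench; the face looks along its +y, which is the cradle's +y.
- bar_lift (a joint): Lift of the clamp bar in m: 0 = down with nothing under it, about 0.005 = resting on the clamped handpiece, 0.020 = key just on top of the sleeve, 0.032 = upper limit. A spring pulls it down with 6.6 N at the bottom, 10.5 N at the top, besides 1.7 N of weight. Let go in the air, it snaps down.
- bar_swing (a joint): Turn of the clamp bar in rad: 0 = across the vees, pointing along the cradle's -x (hard stop); grows clockwise seen from above; 1.57 = along the cradle's +y; 1.8 = other stop. Near 0 the key drops into the notch (play about 0.08 rad) and blocks turning until lifted 0.020; from 0.5 on it rests on the sleeve and the bar stays parked.
- knob (a point): Middle of the upright round red knob at the bar's free end, 18 mm across, 30 mm high, 105 mm from the pivot; at bar_lift 0 it spans 60 to 90 mm above the bench. A 26 mm boss lies under it. It can turn in the fingers. The bar is 12 mm wide; its rubber pad, 55 mm from the pivot, comes down on the vees' line at the cradle's y = 40 mm.
- handpiece: White laboratory handpiece, a barrel 188 mm long, about 160 g, loose on the bench, lengthwise along its own y: thin tip at +94, dark tail end at -94 mm. Diameter 22 mm at y = -45, 21 at -13, 18 at 33, 15 at 56; 13.5 from -94 to -72. Balance point y = -17 mm. Origin on its underside at mid length, 11 mm below the axis; may be rolled.
- tail (a point): Centre of the handpiece's dark tail end face, on its axis.
- barrel (a point): Point on the handpiece's axis, 134 mm from the tail end face toward the tip.
- jar: Bystander: small white jar with a red lid, 40 mm wide, 57 mm high; origin under its centre.
- wax: Bystander: pink wax block 32 x 68 x 11 mm; origin under its centre.
- framework: Bystander: arched grey metal denture framework 32 x 59 x 15 mm; origin under its centre.
Things that resemble listed ones, but are neither listed nor needed, are in the scene too. Of the things that look like the cradle, the largest one is meant.

How it is judged:
By the outcome, as a careful person would: the job done as asked, in the order asked, and still so for the second after the job is handed in, with the robot touching nothing.
It also fails if it takes over 72 s, if anything falls off the work surface, if the arm or the gripper's body presses on something with over 40 N, if the wrist force passes 120 N, or if a joint passes its speed limit or range.

## Robot

A 7-joint arm with a two-finger parallel gripper is mounted at the origin on a cart in front of the work surface, level with it; the furniture and walls round the work are solid. World frame = base frame: x ahead of the robot, y to its left, z up, the work surface at z = 0. Lengths are in m, angles in rad, forces in N, time in s.
With the tool pointing down it reaches from about 0.4 to 0.875 m from the base axis. Payload 6.5 kg.
Tool frame: the origin (TCP) lies between the finger pads; the fingertips stand 14 mm ahead of it and the grasp point (between the pads) lies 5 mm behind it; z points along the fingers, y is the direction in which the jaws open and shut (so a half turn about z gives the same grasp; the last joint's range is limited). The gripper opens to 88 mm and grips with 3 to 60 N. Pads are 18 mm wide; open, the fingers measure 123 mm over their backs; the gripper's body (75 mm by 187 mm) begins 45 mm behind the grasp point.
Start: joints at [-1.369, 0.536, -0.004, 1.538, 0.003, 1.067, -0.071], TCP at [0.172, 0.627, 0.232] pointing down, gripper open.
Joint ranges: [-2.7, 2.7], [-0.37, 2.16], [-1.27, 1.26], [0.24, 2.4], [-1.31, 4.45], [0.19, 1.91], [-2.76, 2.76]. Speed limits (rad/s): [2.39, 2.39, 3.14, 3.14, 3.14, 3.14, 3.14].

## Interface

Orientations are given as a unit quaternion [x, y, z, w].
In Python, from workcell import r, viewer gives the robot as it stands.
- The arm moves only by the shell command python3 -m crank 'ROWS' [OPENING] [FORCE]. ROWS is JSON, a list that holds one entry, the list of rows, each a list of 4 numbers: the shift along the tool's x, y, z in mm, then the turn about the tool's z in degrees. A call has 1 to 12 rows; each row shifts and turns the pose as measured when the row begins, along the tool's axes as they then stand; what a row does not reach is not made up. A row lasts 1/10 s, in which the tool goes at most 50 mm and 8.59 degrees, less where a joint would pass 70% of its speed; a pose out of reach is approached as far as the arm can. A call is refused whole if a number of a shift passes 50 or a number of a turn 8.59, either way. A call with a gripper value outside its range is refused whole. OPENING is the closure, from -1 (fully open) to 1 (shut), so that 0 is half open, set as the call begins (- or left out, the last holds). The fingers move at their own pace and stop on an object; FORCE is the grip in N (left out, the last holds). Time passes only in rows, so rows that do not move let the fingers close. It gives the time, the measured TCP pose, the force and the opening at its end, in the units of the state.
- r.observe(): the state, without advancing time (a new reading comes with each control period).
- viewer.get_image(name): name is "side" or "top" or "wrist"; returns a dict with "color" (420x560x3 uint8, blue, green, red), "vertical_fov" (degrees; the focal length in pixels is half the picture's height over the tangent of half this angle, whatever the lens; pixels are square), "cx", "cy" (the principal point, pixels), "dist" ([k1, k2, p1, p2, k3] as OpenCV has them; the pictures are not rectified), "pose" (4x4, takes a point from camera to world coordinates); the wrist camera has in their place "tool_from_camera" (4x4, takes a point from camera to tool coordinates, whose origin is the TCP and whose axes are the flange's). Camera axes: x right, y up, looking along -z (the intrinsics and any distortion apply to the point x, -y, -z); pixel columns grow to the right and rows downward; lengths in m; the calibration is good to about 2 mm. A picture is of the moment at which its call begins: read the wrist's pose just before it. There is no depth.
- r.close_job(): hands the job in, once; it reports no verdict.
The state is a dict: "time_s": time; "joint_positions": joint angles; "qvel": joint speeds; "effort": joint torques, N m; "tool_pos": TCP position; "tcp_rot": TCP orientation; "contact_force": force on the tool from outside, world axes, zero at the start; "moment": the same for the moment, N m; "gripper_width": finger opening in m.
Only numpy, scipy, OpenCV 4.12 (cv2) and the standard library are available. Lean on these libraries where they do the work, as an engineer would, in place of code of your own. Each camera call takes 0.05 s, during which the arm holds its last target.

## Working session

There is one attempt and no reset: what is moved stays moved. The work goes in short steps, Python scripts to look and compute and a shell command to move; the robot and the scene stay as the last step left them, time stands still between calls to the robot, and variables do not carry over. Pictures are saved under pics/ and viewed, and the job is handed in when it is done.

```bash
ls; mkdir -p pics
python3 - <<'E'
from workcell import r, viewer
import cv2
s=r.observe()
for k,v in s.items(): print(k,v)
for n in ["side","top","wrist"]:
    d=viewer.get_image(n); cv2.imwrite(f"pics/{n}0.png",d["color"])
    print(n,{k:(v if not hasattr(v,'shape') else v.tolist()) for k,v in d.items() if k!="color"})
E
```

```text
pics
time_s 0.0
joint_positions [-1.36918322  0.53715511 -0.00446248  1.53885236  0.00261647  1.06729408
 -0.07121998]
qvel [-1.54915207e-03  6.08727828e-04  5.72276177e-04  9.44248613e-04
  3.28121079e-05 -5.20710956e-04  1.90001949e-04]
effort [-9.46734804e-05 -5.70970273e+01  9.91095565e-01 -2.51593959e+01
 -5.61071921e-02  1.79700303e-02  1.69854247e-04]
tool_pos [0.17184872 0.6262303  0.23075412]
tcp_rot [ 1.33466858e-01  9.91052911e-01 -8.50067461e-04 -5.02240759e-05]
contact_force [ 0.08003998  0.25705876 -0.43526807]
moment [ 0.02269251  0.03208195 -0.02306016]
gripper_width 0.08803229409507542
side {'vertical_fov': 42.15169917808787, 'cx': 283.9906825272368, 'cy': 204.92201482652516, 'dist': [0.05668899969845473, 0.0, 0.0, 0.0, 0.0], 'pose': [[0.8920873053886212, 0.20941956861167194, -0.4004044003841243, -0.01401192014241501], [-0.4517402921770337, 0.4339886101120555, -0.7794771290530689, -1.0521050266702305], [0.010533185096498834, 0.876240452487505, 0.4817589868764416, 0.7688754718638059], [0.0, 0.0, 0.0, 1.0]]}
top {'vertical_fov': 42.233597148439486, 'cx': 283.32407859353, 'cy': 205.25043034865683, 'dist': [-0.026285860007014206, 0.0, 0.0, 0.0, 0.0], 'pose': [[0.025446463827068864, 0.9933569931282868, -0.11222460372764208, 0.40058828164425037], [-0.9996671936468987, 0.024809218364665285, -0.0070713952136743615, 0.030444684259976516], [-0.004240215186910222, 0.11236719666905894, 0.9936577044877707, 1.4612498702468106], [0.0, 0.0, 0.0, 1.0]]}
wrist {'vertical_fov': 61.07308527240637, 'cx': 276.66966517704697, 'cy': 217.84191767609744, 'dist': [-0.033533376610551, 0.0, 0.0, 0.0, 0.0], 'tool_from_camera': [[-0.0005829265649440835, 0.946651293103106, 0.322259196087307, 0.084253081877884], [0.9999998032601846, 0.0004771668188663598, 0.0004071749254845577, 0.0008560006815938603], [0.00023168127428179304, 0.3222593700391728, -0.9466513850123196, -0.1526975528986588], [0.0, 0.0, 0.0, 1.0]]}
```

View pics/top0.png

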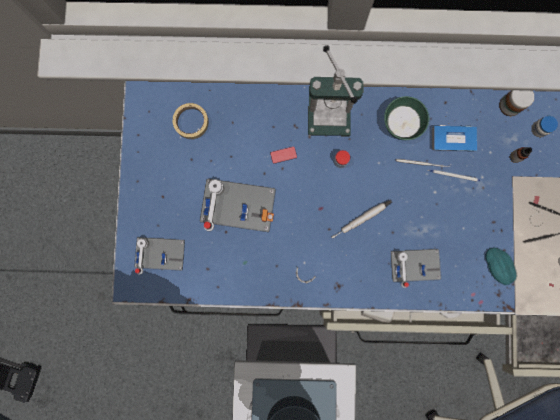

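View pics/side0.png

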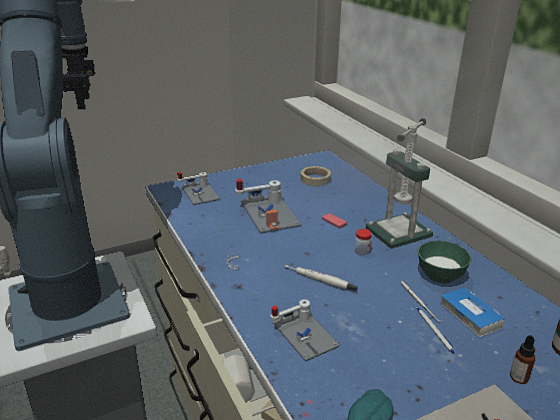

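View pics/wrist0.png

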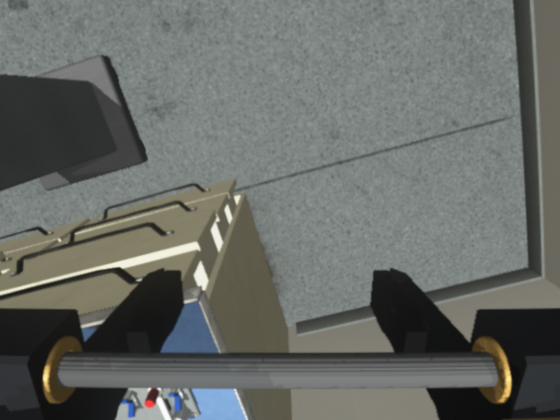

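```bash
cat > h.py <<'E'
import numpy as np, cv2
from scipy.spatial.transform import Rotation as R
from workcell import r, viewer
def cam(n):
    s=r.observe(); d=viewer.get_image(n)
    if n=="wrist":
        T=np.eye(4); T[:3,:3]=R.from_quat(s["tcp_rot"]).as_matrix(); T[:3,3]=s["tool_pos"]
        d["pose"]=T@np.array(d["tool_from_camera"])
    return d
def K(d):
    h=d["color"].shape[0]; f=h/2/np.tan(np.radians(d["vertical_fov"]/2))
    return np.array([[f,0,d["cx"]],[0,f,d["cy"]],[0,0,1.]])
def proj(d,P):
    P=np.atleast_2d(np.array(P,float)); M=np.array(d["pose"]); c=(P-M[:3,3])@M[:3,:3]; c=c*[1,-1,-1]
    return cv2.projectPoints(c,np.zeros(3),np.zeros(3),K(d),np.array(d["dist"]))[0].reshape(-1,2)
def ray(d,uv):
    u=cv2.undistortPoints(np.array([[uv]],float),K(d),np.array(d["dist"]))[0,0]
    M=np.array(d["pose"]); return M[:3,3],M[:3,:3]@np.array([u[0],-u[1],-1])
def onz(d,uv,z):
    o,v=ray(d,uv); return o+v*(z-o[2])/v[2]
def tri(obs):
    A=np.zeros((3,3));b=np.zeros(3)
    for d,uv in obs:
        o,v=ray(d,uv); v=v/np.linalg.norm(v); Q=np.eye(3)-np.outer(v,v); A+=Q;b+=Q@o
    return np.linalg.solve(A,b)
def crop(d,x0,y0,x1,y1,k,fn):
    cv2.imwrite(fn,cv2.resize(d["color"][y0:y1,x0:x1],None,fx=k,fy=k,interpolation=cv2.INTER_CUBIC))
E
python3 - <<'E'
from h import *
d=cam("top"); crop(d,190,165,290,245,8,"pics/t1.png"); crop(d,320,190,400,250,8,"pics/t2.png")
d=cam("side"); crop(d,230,170,310,240,8,"pics/s1.png");crop(d,275,255,365,300,8,"pics/s2.png")
E
```

```text
(no output)
```

View pics/t1.png

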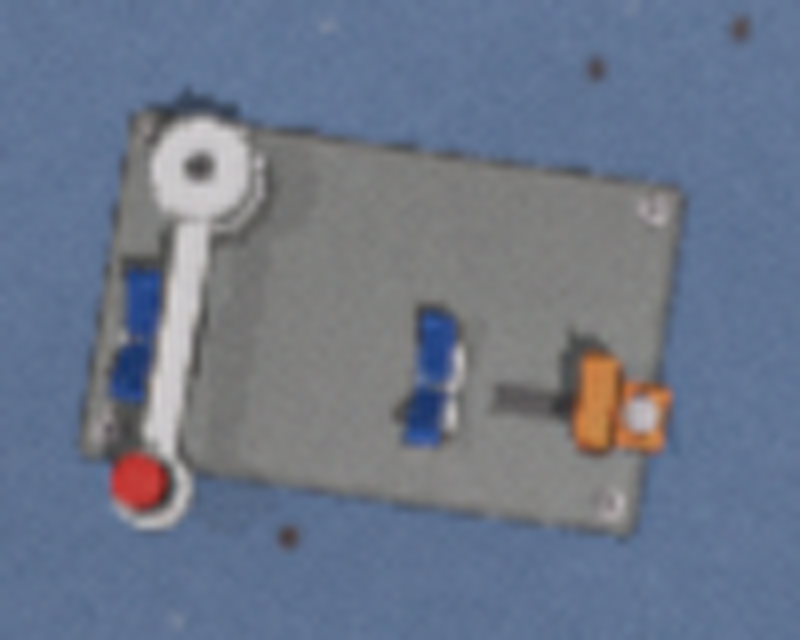

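View pics/t2.png

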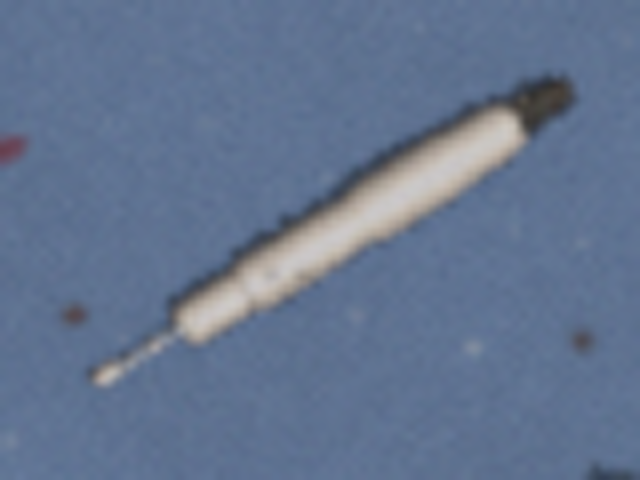

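View pics/s1.png

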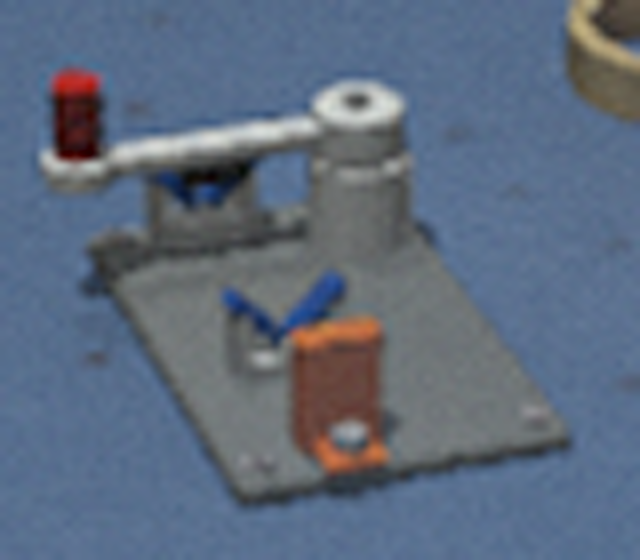

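Run:
```python
from h import *
from scipy.optimize import least_squares
d=cam("top")
def w(p,z,o=(190,165)): return onz(d,(p[0]/8+o[0]-.44,p[1]/8+o[1]-.44),z)
C=[w(p,.010) for p in [(135,112),(683,188),(632,535),(82,455)]]
M=np.array([(60,95),(60,-95),(-60,-95),(-60,95)])/1000
def f(x):
    c,s=np.cos(x[2]),np.sin(x[2]); return (M@np.array([[c,s],[-s,c]])+x[:2]-np.array(C)[:,:2]).ravel()
q=least_squares(f,[.55,.2,0]); print("cradle",q.x,np.degrees(q.x[2]),(q.fun*1000).round(1))
x=q.x;c,s=np.cos(x[2]),np.sin(x[2])
np.save("cradle.npy",x)
inv=lambda p:(np.array([[c,s],[-s,c]])@(p[:2]-x[:2])*1000).round(1)
print("knobtop",w((138,480),.09),inv(w((138,480),.09)))
print("veeA",inv(w((430,388),.024)),"veeB",inv(w((135,343),.027)))
print("stop top edge L", inv(w((580,352),.054)),inv(w((576,450),.054)))
t=w((563,93),.011,(320,190));tip=w((95,380),.011,(320,190)); print("tail",t,"tip",tip,np.linalg.norm(t-tip))
print("ang",np.degrees(np.arctan2(*(tip-t)[[1,0]])))
```

```text
cradle [ 0.56271265  0.16422964 -0.11597446] -6.644847111535747 [ 1.4  1.2  0.8 -1.6 -1.  -1.6 -1.2  2.1]
knobtop [0.50146206 0.23252591 0.09      ] [-68.7  60.7]
veeA [-21.1 -20.4] veeB [-20.3  78.6]
stop top edge L [ -5.2 -69.7] [-37.  -73.1]
tail [ 0.58252221 -0.24531925  0.011     ] tip [ 0.48225747 -0.08964485  0.011     ] 0.18516893915809718
ang 122.78424669671017
```

View pics/s2.png

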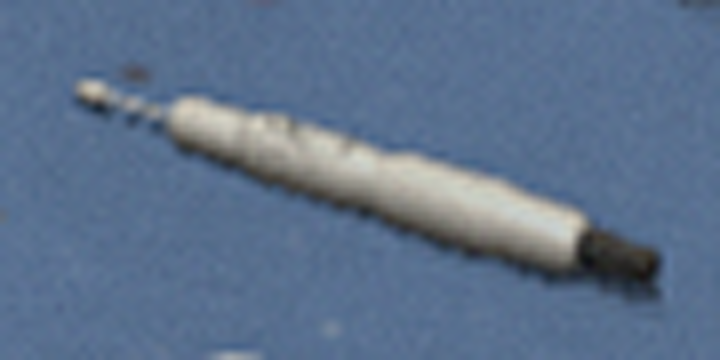

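```bash
cat >> h.py <<'E'
try:
    P=np.load("cradle2.npy")
except Exception:
    x=np.load("cradle.npy"); c,s=np.cos(x[2]),np.sin(x[2])
    P=np.array([*(x[:2]+np.array([[c,-s],[s,c]])@[-.0203,.0217]),x[2]])
def c2w(p):
    c,s=np.cos(P[2]),np.sin(P[2]); p=np.array(p,float); return np.array([*(P[:2]+np.array([[c,-s],[s,c]])@p[:2]),p[2]])
def w2c(p):
    c,s=np.cos(P[2]),np.sin(P[2]); p=np.array(p,float); return np.array([*(np.array([[c,s],[-s,c]])@(p[:2]-P[:2])),p[2]])
def knob(sw,z): return c2w([.055-.105*np.cos(sw),.040+.105*np.sin(sw),z])
def delta(tgt,yaw=None):
    """tool-frame shift mm to target TCP, and turn about tool z (deg) so tool x has world angle yaw deg"""
    s=r.observe(); m=R.from_quat(s["tcp_rot"]).as_matrix()
    dl=m.T@(np.array(tgt)-s["tool_pos"])*1000
    y=np.degrees(np.arctan2(m[1,0],m[0,0])); t=0 if yaw is None else -((yaw-y+180)%360-180)
    print("t",round(s["time_s"],2),"pos",s["tool_pos"].round(4),"yaw",round(y,2),"tiltz",m[:,2].round(4),"| shift",dl.round(1),"turn",round(t,2),"F",np.round(s["contact_force"],1),"w",round(s["gripper_width"],4))
    return dl,t
E
python3 - <<'E'
from h import *
print(P,np.degrees(P[2])); k=knob(0,.2); print(k); delta(k,180+np.degrees(P[2]))
E
```

```text
[ 0.54506002  0.18813288 -0.11597446] -6.644847111535747
[0.50002448 0.23364991 0.2       ]
t 0.3 pos [0.172  0.6266 0.2313] yaw 164.66 tiltz [-1.e-04 -5.e-04 -1.e+00] | shift [-420.4 -292.2   31.5] turn -8.7 F [ 0.5 -0.3 -0.8] w 0.0883
```

```bash
python3 -m crank '[[[-30,-21,0,-1],[-32,-22,0,-1],[-32,-22,0,-1],[-32,-22,0,-1],[-32,-22,0,-1],[-32,-22,0,-1],[-32,-22,0,-1],[-32,-22,0,-1],[-32,-22,0,0],[-32,-22,0,0],[0,0,0,0],[0,0,0,0]]]' -1 40
python3 - <<'E'
from h import *
delta(knob(0,.2),180+np.degrees(P[2]))
d=cam("wrist"); cv2.imwrite("pics/w1.png",d["color"])
for p in [knob(0,.09),c2w([0,-.042,.024]),c2w([0,.056,.027]),c2w([.055,.04,.06]),c2w([.08,-.117,.01])]: print(proj(d,p).round(0))
E
```

```text
time_s: 1.5
tool_pos: [0.4523, 0.3429, 0.2302]
tcp_rot: [0.06, 0.998, 0.001, -0.0]
contact_force: [-0.3, 0.5, 0.4]
gripper_width: 0.0884
t 1.5 pos [0.4523 0.3429 0.2302] yaw 173.17 tiltz [-3.0e-04  1.3e-03 -1.0e+00] | shift [ -60.4 -102.9   30. ] turn -0.19 F [-0.3  0.5  0.4] w 0.0884
[[163. 265.]]
[[114. 278.]]
[[199. 280.]]
[[182. 339.]]
[[ 70. 330.]]
```

View pics/w1.png

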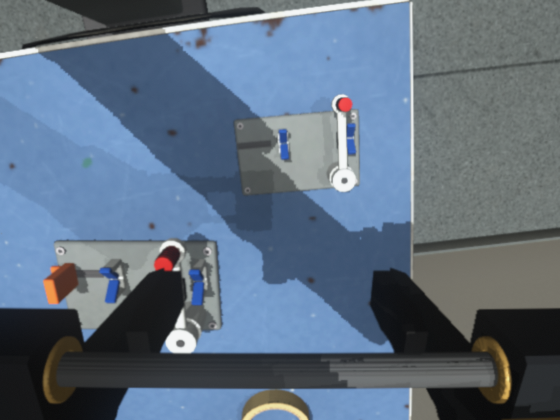

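```bash
python3 -m crank '[[[-15,-26,0,0],[-15,-26,0,0],[-15,-26,0,0],[-15,-26,0,0],[0,0,0,0],[0,0,0,0]]]'
python3 - <<'E'
from h import *
delta(knob(0,.2),180+np.degrees(P[2]))
d=cam("wrist"); cv2.imwrite("pics/w2.png",d["color"])
np.savez("w2.npz",**{k:np.array(v) for k,v in d.items()})
for p in [knob(0,.09),c2w([0,-.042,.024]),c2w([0,.056,.027]),c2w([.055,.04,.06]),c2w([.08,-.117,.01]),c2w([-.04,-.117,.01]),c2w([-.04,.073,.01])]: print(proj(d,p).round(0))
E
```

```text
time_s: 2.15
tool_pos: [0.4959, 0.2381, 0.2298]
tcp_rot: [0.052, 0.999, 0.002, -0.001]
contact_force: [0.1, 1.2, -0.5]
gripper_width: 0.088
t 2.15 pos [0.4959 0.2381 0.2298] yaw 174.07 tiltz [-0.0019  0.0042 -1.    ] | shift [-4.6 -4.1 29.7] turn 0.71 F [ 0.1  1.2 -0.5] w 0.088
[[271. 206.]]
[[195. 232.]]
[[286. 234.]]
[[270. 295.]]
[[139. 290.]]
[[127. 192.]]
[[302. 194.]]
```

View pics/w2.png

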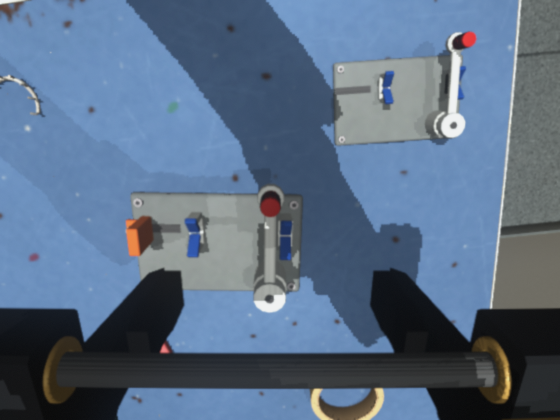

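Run:
```python
import numpy as np,cv2
c=np.load("w2.npz")["color"]
cv2.imwrite("pics/w2c.png",cv2.resize(c[180:320,115:315],None,fx=4,fy=4,interpolation=cv2.INTER_CUBIC))
```

```text
(no output)
```

View pics/w2c.png

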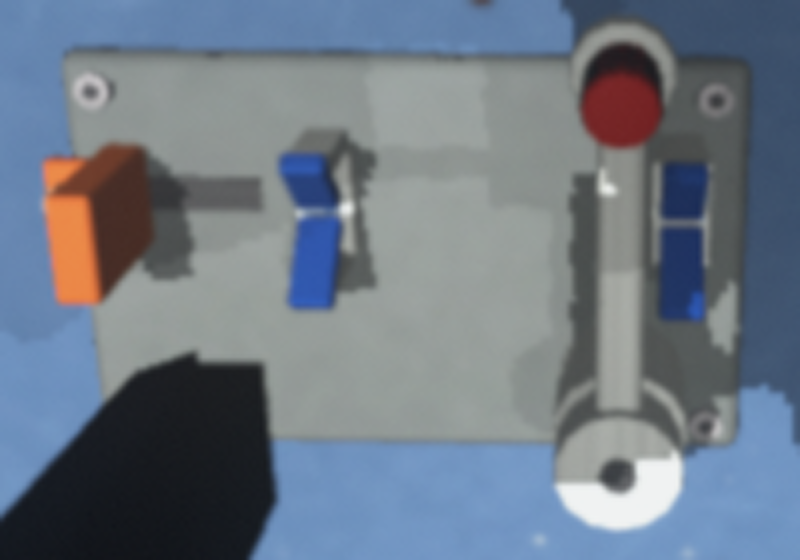

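Run:
```python
from h import *
from scipy.optimize import least_squares
d=dict(np.load("w2.npz")); px=lambda p:(p[0]/4+115-.37,p[1]/4+180-.37)
obs=[((65,50),(-40,-117,10)),((750,60),(-40,73,10)),((737,443),(80,73,10)),((621,108),(-50,40,90)),((318,212),(0,-42,24)),((683,223),(0,56,27))]
Wd=[onz(d,px(a),b[2]/1000)[:2] for a,b in obs]; M=np.array([b[:2] for a,b in obs])/1000
print([ (w2c([*w,0])[:2]*1000).round(1) for w in Wd])
def f(x):
    c,s=np.cos(x[2]),np.sin(x[2]); return (M@np.array([[c,s],[-s,c]])+x[:2]-np.array(Wd)).ravel()
q=least_squares(f,P); print(q.x,np.degrees(q.x[2]),(q.fun*1000).round(1)); print(P)
x=q.x;c,s=np.cos(x[2]),np.sin(x[2])
for a,z in [((82,193),.054),((101,303),.054),((145,147),.010),((152,245),.01),((620,475),.066)]:
    w=onz(d,px(a),z)[:2]; print((np.array([[c,s],[-s,c]])@(w-x[:2])*1000).round(1))
np.save("cradle_w.npy",x)
```

```text
[array([ -40.2, -112.2]), array([-39.3,  73.2]), array([78.3, 73.5]), array([-49.6,  39.4]), array([  0.6, -43. ]), array([ 1.5, 55.4])]
[ 0.54529906  0.18864522 -0.11881122] -6.807381400369507 [-0.4 -4.1 -0.3  0.5  2.1 -0.4  0.   1.3 -0.3  1.6 -1.1  1.2]
[ 0.54506002  0.18813288 -0.11597446]
[-15.3 -94.6]
[ 14.4 -93.1]
[-12.6 -93.8]
[ 16.6 -94.7]
[55. 39.]
```

```bash
python3 - <<'E'
from h import *
np.save("cradle2.npy",np.array([.5452,.1883,-.1174]))
E
python3 - <<'E'
from h import *
delta(knob(0,.077),180+np.degrees(P[2]))
E
python3 -m crank '[[[-4,-4,20,0.5],[0,0,25,0],[0,0,25,0],[0,0,25,0],[0,0,20,0],[0,0,15,0],[0,0,0,0],[0,0,0,0]]]'
python3 - <<'E'
from h import *
delta(knob(0,.077),180+np.degrees(P[2]))
E
```

```text
t 2.2 pos [0.496  0.2379 0.2298] yaw 174.08 tiltz [-0.0017  0.0038 -1.    ] | shift [ -4.9  -4.1 152.7] turn 0.8 F [-0.3  0.3  0.7] w 0.0881
time_s: 3.0
tool_pos: [0.4938, 0.2509, 0.0964]
tcp_rot: [0.045, 0.999, 0.006, -0.001]
contact_force: [-0.0, 0.0, -0.2]
gripper_width: 0.0883
t 3.0 pos [0.4938 0.2509 0.0964] yaw 174.81 tiltz [-0.0017  0.012  -0.9999] | shift [ -8.  -16.6  19.1] turn 1.54 F [-0.   0.  -0.2] w 0.0883
```

```bash
python3 -m crank '[[[-4,-8,0,0.8],[-4,-8,0,0.7],[0,0,0,0]]]'
python3 - <<'E'
from h import *
delta(knob(0,.077),180+np.degrees(P[2])); print(r.observe()["joint_positions"].round(3))
d=cam("wrist"); cv2.imwrite("pics/w3.png",d["color"]); print(proj(d,[knob(0,.09),knob(0,.06)]))
E
```

```text
time_s: 3.3
tool_pos: [0.5016, 0.2347, 0.0984]
tcp_rot: [0.059, 0.998, 0.007, 0.0]
contact_force: [-0.4, -0.5, 0.9]
gripper_width: 0.088
t 3.3 pos [0.5016 0.2347 0.0984] yaw 173.29 tiltz [ 0.0013  0.014  -0.9999] | shift [ 1.3 -1.2 21.4] turn 0.02 F [-0.4 -0.5  0.9] w 0.088
[-0.57   0.555  0.076  1.9   -0.082  0.681  1.012]
[[273.07471131 270.49619429]
 [272.85056574 246.76465326]]
```

View pics/w3.png

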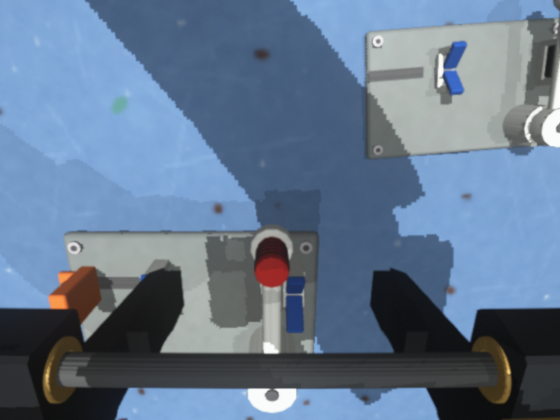

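```bash
python3 -m crank '[[[0,-1,10,0],[0,-1,8,0],[0,0,4,0],[0,0,0,0]]]'
python3 - <<'E'
from h import *
delta(knob(0,.077),180+np.degrees(P[2]))
E
```

```text
time_s: 3.75
tool_pos: [0.5014, 0.2336, 0.0749]
tcp_rot: [0.058, 0.998, 0.008, 0.0]
contact_force: [-0.5, 1.2, -0.7]
gripper_width: 0.0879
t 3.75 pos [0.5014 0.2336 0.0749] yaw 173.3 tiltz [ 0.0018  0.0152 -0.9999] | shift [ 1.2  0.2 -2.1] turn 0.03 F [-0.5  1.2 -0.7] w 0.0879
```

```bash
python3 -m crank '[[[1,0,-2.5,0],[0,0,0,0],[0,0,0,0],[0,0,0,0],[0,0,0,0],[0,0,0,0],[0,0,0,0],[0,0,0,0]]]' 1 40
python3 - <<'E'
from h import *
delta(knob(0,.077),180+np.degrees(P[2]))
E
```

```text
time_s: 4.55
tool_pos: [0.5004, 0.2342, 0.0779]
tcp_rot: [0.058, 0.998, 0.008, 0.001]
contact_force: [-0.3, 0.6, -0.1]
gripper_width: 0.0263
t 4.55 pos [0.5004 0.2342 0.0779] yaw 173.34 tiltz [ 0.0022  0.0156 -0.9999] | shift [ 0.2 -0.4  0.9] turn 0.07 F [-0.3  0.6 -0.1] w 0.0263
```

```bash
python3 -m crank '[[[0,0,0,0],[0,0,0,0],[0,0,0,0]]]' 1 45; python3 -m crank '[[[0,0,-3,0],[0,0,-3,0],[0,0,-3,0],[0,0,-3,0]]]'
python3 - <<'E'
from h import *
delta(knob(0,.077),180+np.degrees(P[2]))
E
```

```text
time_s: 4.85
tool_pos: [0.5004, 0.2342, 0.0779]
tcp_rot: [0.058, 0.998, 0.008, 0.001]
contact_force: [0.5, 0.4, 0.1]
gripper_width: 0.0153
time_s: 5.25
tool_pos: [0.5006, 0.2328, 0.0887]
tcp_rot: [0.058, 0.998, 0.007, 0.001]
contact_force: [4.0, 0.4, -9.6]
gripper_width: 0.0155
t 5.25 pos [0.5006 0.2328 0.0887] yaw 173.32 tiltz [ 0.0023  0.0139 -0.9999] | shift [ 0.5  0.8 11.8] turn 0.05 F [ 4.   0.4 -9.6] w 0.0155
```

```bash
python3 -m crank '[[[0,0,-4,0],[0,0,-4,0],[0,0,-4,0],[0,0,-3,0],[0,0,0,0]]]'
python3 - <<'E'
from h import *
delta(knob(0,.104),180+np.degrees(P[2]))
E
```

```text
time_s: 5.75
tool_pos: [0.5007, 0.2324, 0.1049]
tcp_rot: [0.058, 0.998, 0.007, 0.001]
contact_force: [3.8, 0.1, -11.7]
gripper_width: 0.0156
t 5.75 pos [0.5007 0.2324 0.1049] yaw 173.34 tiltz [ 0.0028  0.0137 -0.9999] | shift [0.6 1.4 0.9] turn 0.06 F [  3.8   0.1 -11.7] w 0.0156
```

```bash
python3 -m crank '[[[-0.3,6,0,3.5],[-0.3,8,0,4.5],[-0.3,8,0,4.5],[-0.3,8,0,4.5]]]'
cat >> h.py <<'E'
def bar():
    s=r.observe(); m=R.from_quat(s["tcp_rot"]).as_matrix(); p=s["tool_pos"]-.005*m[:,2]; c=w2c(p)-[.055,.04,0]
    a=np.arctan2(c[1],-c[0]); y=np.degrees(np.arctan2(m[1,0],m[0,0])); want=180+np.degrees(P[2])-np.degrees(a)
    print("t",round(s["time_s"],2),"swing",a.round(3),"rad_mm",(np.hypot(c[0],c[1])*1000).round(1),"TCPz",s["tool_pos"][2].round(4),"yawerr turn",round(-((want-y+180)%360-180),2),"F",np.round(s["contact_force"],1),"w",round(s["gripper_width"],4),"tilt",m[:2,2].round(3))
E
python3 -c "
from h import *
bar()"
```

```text
time_s: 6.15
tool_pos: [0.508, 0.2604, 0.1048]
tcp_rot: [0.21, 0.978, 0.006, -0.001]
contact_force: [4.4, 0.5, -10.1]
gripper_width: 0.0156
t 6.15 swing 0.264 rad_mm 104.0 TCPz 0.1048 yawerr turn -2.38 F [  4.4   0.5 -10.1] w 0.0156 tilt [0.001 0.012]
```

```bash
python3 -m crank '[[[-0.5,8,0,3.5],[-0.5,8,0,4.2],[-0.5,8,0,4.2],[-0.5,8,0,4.2],[-0.5,8,0,4.2],[-0.5,8,0,4.2],[-0.5,8,0,4.2]]]' >/dev/null
python3 -c "
from h import *
bar()"
```

```text
t 6.85 swing 0.783 rad_mm 103.4 TCPz 0.1017 yawerr turn -2.33 F [  3.8  -0.2 -10.4] w 0.0154 tilt [-0.007  0.007]
```

```bash
python3 -m crank '[[[-0.3,8,-0.5,3.7],[-0.3,8,-0.5,4.2],[-0.3,8,-0.5,4.2],[-0.3,8,-0.5,4.2],[-0.3,8,-0.5,4.2],[-0.3,8,-0.5,4.2],[-0.3,8,-0.5,4.2]]]' >/dev/null
python3 -c "
from h import *
bar()"
```

```text
t 7.55 swing 1.29 rad_mm 103.3 TCPz 0.0995 yawerr turn -2.94 F [  2.7  -0.6 -11.1] w 0.015 tilt [-0.018  0.002]
```

```bash
python3 -m crank '[[[-0.3,7,-1,2.5],[-0.3,8,-1,3.5],[-0.3,7,-1,3.5],[0,4,0,2],[0,0,0,0]]]' >/dev/null
python3 -c "
from h import *
bar()"
```

```text
t 8.05 swing 1.517 rad_mm 103.9 TCPz 0.0986 yawerr turn -1.71 F [ 3.3 -0.2 -5.5] w 0.0158 tilt [-0.025  0.001]
```

```bash
python3 -m crank '[[[0,0,1,0],[0,0,1,0],[0,0,0,0]]]' >/dev/null
python3 -c "
from h import *
bar()"
```

```text
t 8.35 swing 1.52 rad_mm 104.1 TCPz 0.0983 yawerr turn -1.38 F [ 2.2 -1.7 -4.5] w 0.0156 tilt [-0.024  0.002]
```

```bash
python3 -m crank '[[[0,0,1.5,0],[0,0,1.5,0],[0,0,0,0]]]' >/dev/null
python3 -c "
from h import *
bar()
d=cam('top'); crop(d,190,130,310,245,6,'pics/t3.png')"
```

```text
t 8.65 swing 1.531 rad_mm 104.4 TCPz 0.0977 yawerr turn -0.75 F [ 1.1 -2.2 -0.4] w 0.0153 tilt [-0.021  0.003]
```

View pics/t3.png

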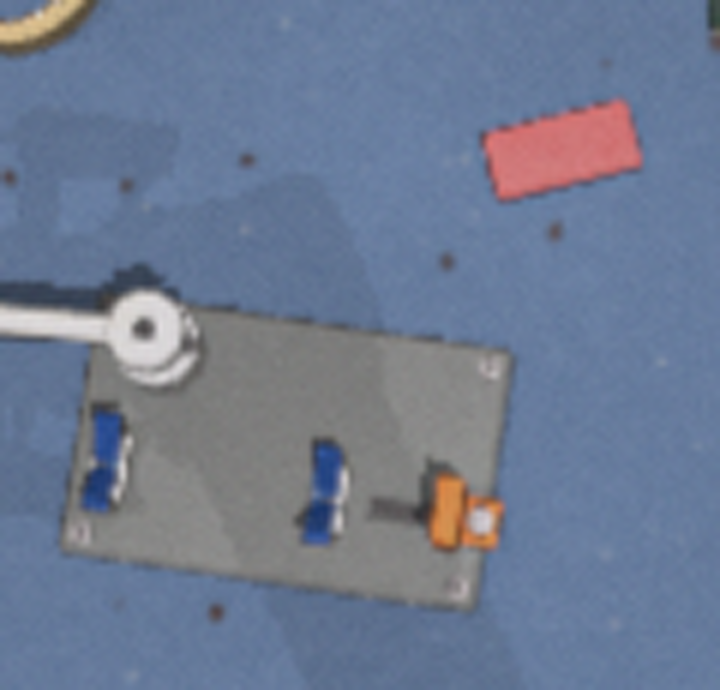

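```bash
python3 -m crank '[[[0,0,0,0],[0,0,0,0],[0,0,0,0],[0,0,0,0],[0,0,0,0],[0,0,-10,0],[0,0,-25,0],[0,0,-25,0],[0,0,-25,0],[0,0,-25,0],[0,0,-10,0]]]' -1 40
python3 - <<'E'
from h import *
bar()
d=cam('top'); crop(d,140,150,290,245,5,'pics/t4.png')
t=np.array([ 0.58252221,-0.24531925,0.011]);tip=np.array([0.48225747,-0.08964485,0.011]);u=(tip-t)/np.linalg.norm(tip-t)
g=t+u*(.094-.025); print(g); delta([*g[:2],.2],122.8)
E
```

```text
time_s: 9.8
tool_pos: [0.6117, 0.326, 0.2216]
tcp_rot: [0.739, 0.674, -0.01, -0.011]
contact_force: [-0.7, 0.3, 0.1]
gripper_width: 0.088
t 9.8 swing 1.524 rad_mm 104.6 TCPz 0.2216 yawerr turn -1.21 F [-0.7  0.3  0.1] w 0.088 tilt [-0.03   0.003]
[ 0.54516029 -0.18730988  0.011     ]
t 9.85 pos [0.6122 0.3262 0.2224] yaw 84.74 tiltz [-0.0287  0.0036 -0.9996] | shift [-517.5  -19.    22.5] turn -38.06 F [ 1.3 -0.7  1.4] w 0.0883
```

View pics/t4.png

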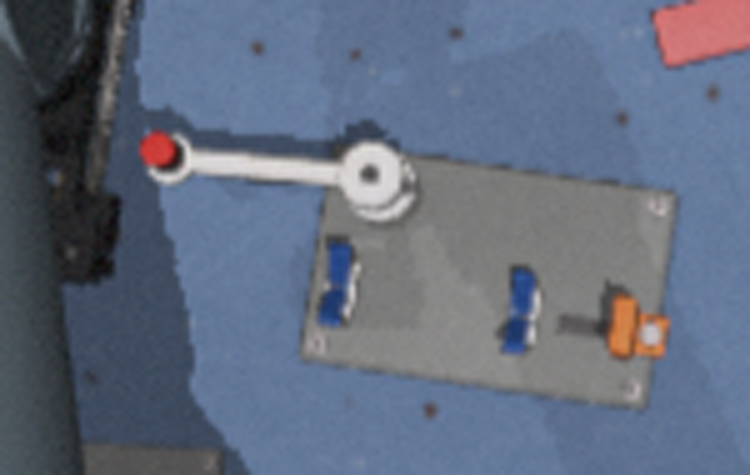

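```bash
python3 -m crank '[[[-30,0,0,0],[-38,-1,0,0],[-38,-1,0,0],[-38,-1,0,0],[-38,-1,0,0],[-38,-1,0,0],[-38,-1,0,0],[-38,-1,0,0],[-38,-1,0,0],[-38,-1,0,0],[-38,-1,0,0],[-30,-1,0,0]]]'
python3 - <<'E'
from h import *
g=[.5452,-.1873]; delta([*g[:2],.2],122.8)
E
```

```text
time_s: 11.05
tool_pos: [0.5545, -0.1197, 0.212]
tcp_rot: [0.734, 0.678, -0.013, -0.016]
contact_force: [0.1, -0.5, -0.1]
gripper_width: 0.0884
t 11.05 pos [ 0.5545 -0.1197  0.212 ] yaw 85.45 tiltz [-0.0409  0.0051 -0.9992] | shift [-68.2  -3.4  12. ] turn -37.35 F [ 0.1 -0.5 -0.1] w 0.0884
```

```bash
python3 -m crank '[[[-5,0,0,-5],[-7,0,0,-6],[-7,0,0,-6],[-7,0,0,-6],[-7,0,0,-6],[-5,0,0,-5],[0,0,0,0]]]'
python3 - <<'E'
from h import *
g=[.5452,-.1873]; delta([*g[:2],.2],122.8); print(r.observe()["joint_positions"].round(3))
d=cam("wrist"); cv2.imwrite("pics/w4.png",d["color"])
E
```

```text
time_s: 11.75
tool_pos: [0.5546, -0.1643, 0.2058]
tcp_rot: [0.499, 0.867, -0.011, -0.023]
contact_force: [0.1, 0.3, -0.7]
gripper_width: 0.0883
t 11.75 pos [ 0.5546 -0.1643  0.2058] yaw 120.14 tiltz [-0.051   0.0041 -0.9987] | shift [-15.3 -19.4   6.1] turn -2.66 F [ 0.1  0.3 -0.7] w 0.0883
[-0.128  0.503  0.458  1.735 -0.242  1.013  0.947]
```

View pics/w4.png

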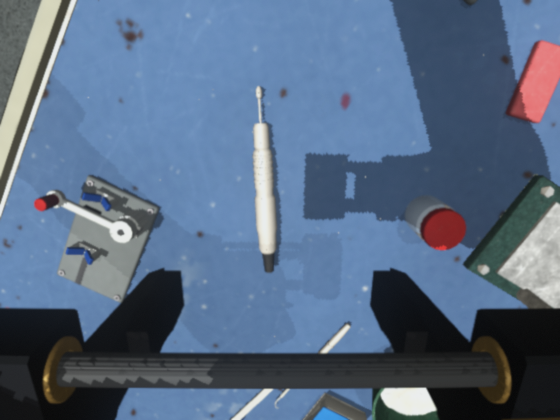

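Run:
```python
from h import *
d=cam("wrist"); crop(d,225,75,315,285,3,"pics/w4c.png")
a=onz(d,(268.5,270),.008);b=onz(d,(260.5,89),.011); c=onz(d,(261.5,126),.011)
print(a,b,c,np.linalg.norm(a-b))
u=(b-a)[:2];u/=np.linalg.norm(u); yaw=np.degrees(np.arctan2(u[1],u[0])); g=a[:2]+u*.067; print(yaw,g)
delta([*g,.1],yaw)
```

```text
[ 0.58393238 -0.24846244  0.008     ] [ 0.48566441 -0.09069109  0.011     ] [ 0.50294421 -0.11947291  0.011     ] 0.18589618609161793
121.91673768255507 [ 0.5485104  -0.19159168]
t 11.85 pos [ 0.5545 -0.1635  0.2058] yaw 120.0 tiltz [-0.0512  0.0045 -0.9987] | shift [-24.4 -14.8 105.9] turn -1.92 F [ 0.4 -0.   0.8] w 0.0879
```

View pics/w4c.png

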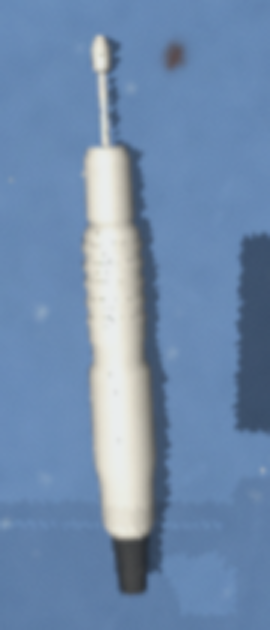

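```bash
python3 -m crank '[[[-8,-5,20,-1],[-8,-5,30,-1],[-8,-5,30,0],[0,0,20,0],[0,0,0,0]]]'
python3 - <<'E'
from h import *
delta([.5485,-.1916,.016],121.9); print(r.observe()["joint_positions"].round(3))
d=cam("wrist"); cv2.imwrite("pics/w5.png",d["color"])
E
```

```text
time_s: 12.35
tool_pos: [0.5496, -0.1889, 0.1025]
tcp_rot: [0.487, 0.873, -0.01, -0.023]
contact_force: [-0.4, 0.4, -0.5]
gripper_width: 0.0884
t 12.35 pos [ 0.5496 -0.1889  0.1025] yaw 121.68 tiltz [-0.0497  0.0053 -0.9987] | shift [-4.4  1.  86.4] turn -0.22 F [-0.4  0.4 -0.5] w 0.0884
[-0.038  0.645  0.398  1.792 -0.312  0.819  1.068]
```

View pics/w5.png

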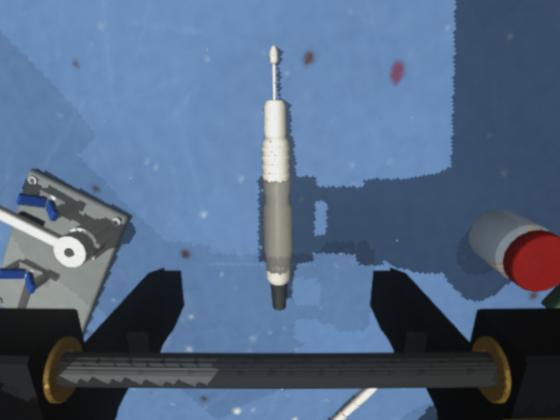

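Run:
```python
from h import *
d=cam("wrist")
a=onz(d,(279,307),.008);b=onz(d,(274.5,49),.011)
print(a,b,np.linalg.norm(a-b))
u=(b-a)[:2];u/=np.linalg.norm(u); yaw=np.degrees(np.arctan2(u[1],u[0])); g=a[:2]+u*.067; print(yaw,g)
delta([*g,.017],yaw)
```

```text
[ 0.58703157 -0.25111497  0.008     ] [ 0.48509943 -0.09219307  0.011     ] 0.1888261896077147
122.67601906572786 [ 0.55085907 -0.1947186 ]
t 12.45 pos [ 0.5515 -0.1897  0.1051] yaw 121.72 tiltz [-0.0456  0.004  -0.999 ] | shift [-6.3  0.1 88. ] turn -0.95 F [0.5 0.4 0.4] w 0.088
```

```bash
python3 -m crank '[[[-3,0,20,-1],[-3,0,20,0],[0,0,20,0],[0,0,12,0],[0,0,0,0]]]'
python3 - <<'E'
from h import *
delta([.5509,-.1947,.017],122.5)
E
```

```text
time_s: 12.95
tool_pos: [0.5587, -0.1945, 0.0387]
tcp_rot: [0.479, 0.878, -0.007, -0.014]
contact_force: [-0.1, -0.0, 0.4]
gripper_width: 0.0882
t 12.95 pos [ 0.5587 -0.1945  0.0387] yaw 122.77 tiltz [-0.0322  0.001  -0.9995] | shift [ 3.7 -6.1 22. ] turn 0.27 F [-0.1 -0.   0.4] w 0.0882
```

```bash
python3 -m crank '[[[2,-3,8,0],[2,-3,6,0],[0,0,4,0],[0,0,0,0]]]'
python3 - <<'E'
from h import *
delta([.5509,-.1947,.017],122.5)
d=cam("wrist"); cv2.imwrite("pics/w6.png",d["color"])
delta([.5509,-.1947,.017],122.5)
E
```

```text
time_s: 13.35
tool_pos: [0.5525, -0.1946, 0.0228]
tcp_rot: [0.479, 0.878, -0.007, -0.012]
contact_force: [0.1, -0.0, 0.3]
gripper_width: 0.0882
t 13.35 pos [ 0.5525 -0.1946  0.0228] yaw 122.77 tiltz [-2.770e-02 -1.000e-04 -9.996e-01] | shift [ 0.7 -1.3  5.9] turn 0.27 F [ 0.1 -0.   0.3] w 0.0882
t 13.4 pos [ 0.5527 -0.1948  0.023 ] yaw 122.77 tiltz [-2.740e-02 -3.000e-04 -9.996e-01] | shift [ 0.9 -1.3  6.1] turn 0.27 F [0.6 0.1 0.7] w 0.0878
```

View pics/w6.png

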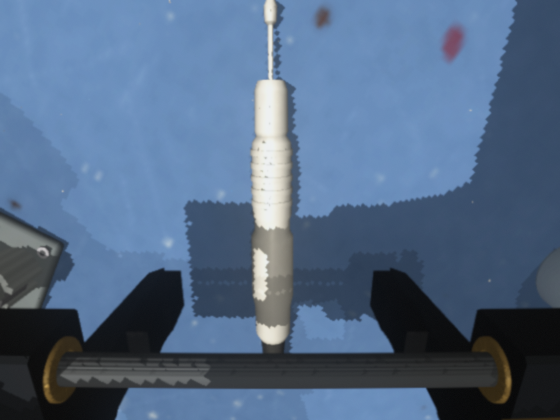

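```bash
python3 -m crank '[[[0,-1,3,0],[0,0,2,0],[0,0,0,0],[0,0,0,0],[0,0,0,0],[0,0,0,0],[0,0,0,0],[0,0,0,0],[0,0,0,0],[0,0,0,0],[0,0,0,0]]]' 1 20
python3 - <<'E'
from h import *
delta([.5509,-.1947,.017],122.5)
E
```

```text
time_s: 14.5
tool_pos: [0.5526, -0.1957, 0.0185]
tcp_rot: [0.479, 0.878, -0.006, -0.011]
contact_force: [0.5, 0.5, -0.4]
gripper_width: 0.0023
t 14.5 pos [ 0.5526 -0.1957  0.0185] yaw 122.77 tiltz [-2.570e-02 -7.000e-04 -9.997e-01] | shift [ 1.7 -0.9  1.6] turn 0.27 F [ 0.5  0.5 -0.4] w 0.0023
```

Run:
```python
from h import *
d=cam("wrist"); cv2.imwrite("pics/w7.png",d["color"])
d=cam("side"); crop(d,250,200,400,310,5,"pics/s7.png")
print(r.observe()["gripper_width"])
```

```text
0.0007807805572000478
```

View pics/w7.png

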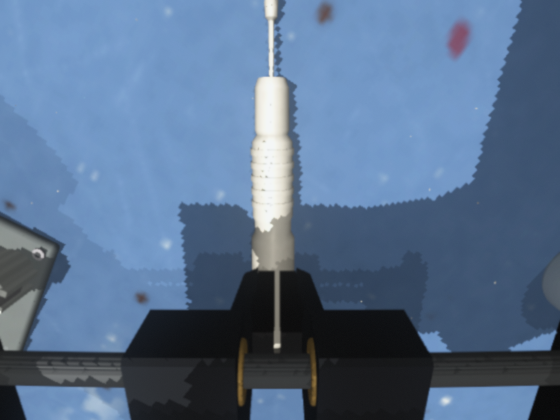

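View pics/s7.png

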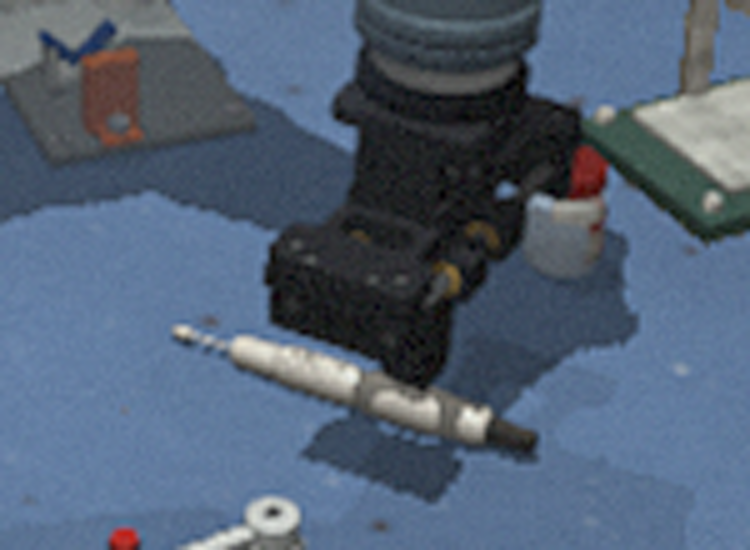

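Run:
```python
from h import *
s=r.observe(); m=R.from_quat(s["tcp_rot"]).as_matrix(); p=s["tool_pos"]
d=cam("side")
for k in [.014,0,-.005,-.02]: q=p+m[:,2]*k; print(k,q.round(4),((proj(d,q)-[250,200])*5).round(0))
t=np.array([ .583,-.247,.011]);tip=np.array([0.484,-.090,.011]); print(((proj(d,[t,tip])-[250,200])*5).round(0))
d=cam("wrist"); 
for k in [.014,0,-.005,-.02]: q=p+m[:,2]*k; print(k,proj(d,q).round(0))
print(proj(d,[t,tip]))
```

```text
0.014 [ 0.5522 -0.1956  0.0045] [[408. 413.]]
0 [ 0.5526 -0.1956  0.0185] [[410. 388.]]
-0.005 [ 0.5527 -0.1956  0.0235] [[411. 379.]]
-0.02 [ 0.5531 -0.1956  0.0385] [[414. 352.]]
[[527. 445.]
 [173. 320.]]
0.014 [[276. 269.]]
0 [[276. 282.]]
-0.005 [[276. 287.]]
-0.02 [[275. 305.]]
[[272.11779007 370.83363428]
 [274.47014302 -10.20886316]]
```

```bash
python3 -m crank '[[[0,0,-2,0],[0,0,0,0],[0,0,0,0],[0,0,0,0],[0,0,0,0],[0,0,0,0],[0,0,0,0],[0,0,0,0]]]' -0.3 20; python3 -m crank '[[[0,0,0,0],[0,0,2,0],[0,0,2,0],[0,0,2,0],[0,0,0,0]]]'
python3 - <<'E'
from h import *
delta([.5509,-.1947,.017],122.5)
d=cam("wrist"); cv2.imwrite("pics/w8.png",d["color"])
delta([.5509,-.1947,.017],122.5)
E
```

```text
time_s: 15.5
tool_pos: [0.5526, -0.1956, 0.0207]
tcp_rot: [0.479, 0.878, -0.006, -0.011]
contact_force: [0.4, -0.1, 0.7]
gripper_width: 0.057
time_s: 16.0
tool_pos: [0.5523, -0.1956, 0.014]
tcp_rot: [0.479, 0.878, -0.007, -0.011]
contact_force: [0.2, -0.5, 0.0]
gripper_width: 0.0572
t 16.0 pos [ 0.5523 -0.1956  0.014 ] yaw 122.77 tiltz [-2.600e-02 -6.000e-04 -9.997e-01] | shift [ 1.5 -0.8 -2.9] turn 0.27 F [ 0.2 -0.5  0. ] w 0.0572
t 16.05 pos [ 0.5524 -0.1956  0.0142] yaw 122.77 tiltz [-2.580e-02 -7.000e-04 -9.997e-01] | shift [ 1.6 -0.8 -2.8] turn 0.27 F [-0.8  0.2 -0.8] w 0.057
```

View pics/w8.png

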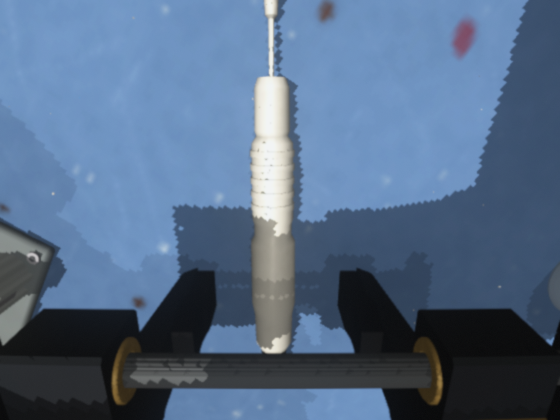

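```bash
python3 -m crank '[[[0,0,2,0],[0,0,2,0],[0,0,2,0],[0,0,0,0]]]'
python3 - <<'E'
from h import *
d=cam("side"); crop(d,250,200,400,310,5,"pics/s8.png")
delta([.5509,-.1947,.017],122.5)
E
```

```text
time_s: 16.45
tool_pos: [0.5523, -0.1957, 0.0077]
tcp_rot: [0.479, 0.878, -0.006, -0.011]
contact_force: [0.5, 0.0, -0.2]
gripper_width: 0.0572
t 16.5 pos [ 0.5523 -0.1957  0.0078] yaw 122.77 tiltz [-2.560e-02 -8.000e-04 -9.997e-01] | shift [ 1.7 -0.9 -9.2] turn 0.27 F [-0.2  0.1 -0. ] w 0.0573
```

View pics/s8.png

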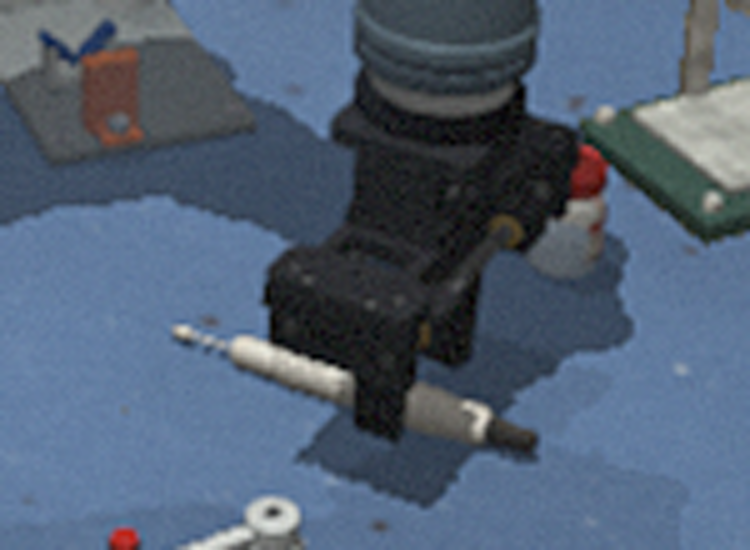

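Run:
```python
from h import *
d=cam("side")
for o in (.0286,.038):
  for z in (0,.005,.01,.015): print(o,z,((proj(d,[.5523-.84*o,-.1957-.54*o,z])-[250,200])*5).round(0))
```

```text
0.0286 0 [[380. 453.]]
0.0286 0.005 [[381. 444.]]
0.0286 0.01 [[381. 435.]]
0.0286 0.015 [[382. 427.]]
0.038 0 [[371. 464.]]
0.038 0.005 [[371. 455.]]
0.038 0.01 [[372. 446.]]
0.038 0.015 [[372. 437.]]
```

```bash
python3 -m crank '[[[0,-1,2,0],[0,0,2,0],[0,0,0,0]]]' ; python3 -m crank '[[[0,0,0,0],[0,0,0,0],[0,0,0,0],[0,0,0,0],[0,0,0,0],[0,0,0,0]]]' 1 20;  python3 - <<'E'
from h import *
delta([.5509,-.1947,.017],122.5)
E
```

```text
time_s: 16.85
tool_pos: [0.5515, -0.1964, 0.0038]
tcp_rot: [0.479, 0.878, -0.006, -0.011]
contact_force: [-0.1, 0.2, 0.1]
gripper_width: 0.0574
time_s: 17.45
tool_pos: [0.5514, -0.1966, 0.0038]
tcp_rot: [0.479, 0.878, -0.007, -0.011]
contact_force: [-0.5, 0.1, -0.2]
gripper_width: 0.0197
t 17.45 pos [ 0.5514 -0.1966  0.0038] yaw 122.76 tiltz [-0.0252 -0.0011 -0.9997] | shift [  2.    0.3 -13.1] turn 0.26 F [-0.5  0.1 -0.2] w 0.0197
```

```bash
python3 -m crank '[[[0,0,0,0],[0,0,-3,0],[0,0,-6,0],[0,0,-10,0],[0,0,-20,0],[0,0,-20,0],[0,0,-20,0],[0,0,-20,0],[0,0,0,0]]]' 1 25;  python3 - <<'E'
from h import *
delta([.5509,-.1947,.12],122.5)
d=cam("wrist"); cv2.imwrite("pics/w9.png",d["color"])
d=cam("side"); crop(d,250,160,400,280,5,"pics/s9.png")
E
```

```text
time_s: 18.35
tool_pos: [0.5534, -0.1962, 0.1094]
tcp_rot: [0.479, 0.878, -0.006, -0.011]
contact_force: [1.0, -0.8, -1.9]
gripper_width: 0.0197
t 18.35 pos [ 0.5534 -0.1962  0.1094] yaw 122.74 tiltz [-2.580e-02 -5.000e-04 -9.997e-01] | shift [  2.7  -1.6 -10.5] turn 0.24 F [ 1.  -0.8 -1.9] w 0.0197
```

View pics/w9.png

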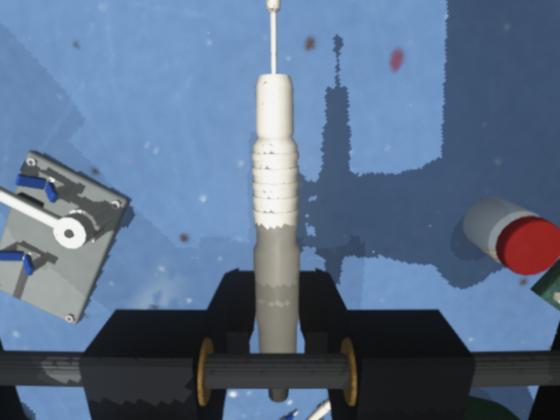

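View pics/s9.png

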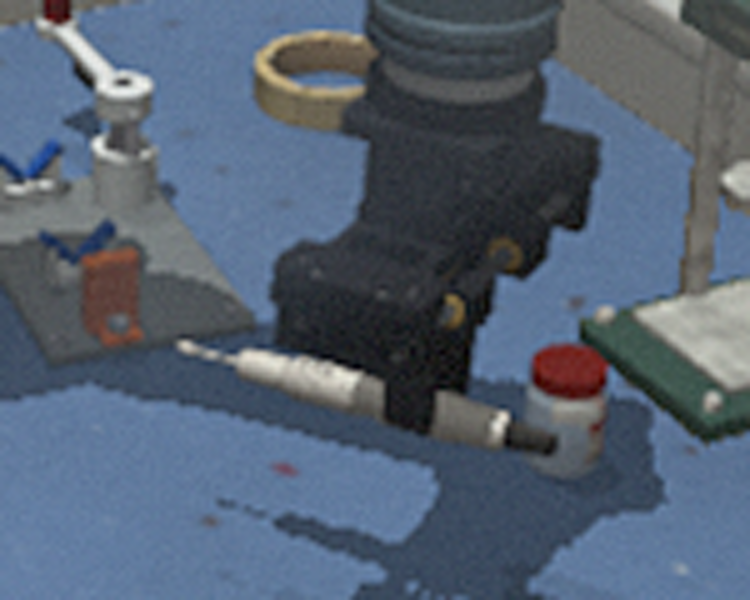

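Run:
```python
from h import *
d=cam("wrist"); s=r.observe(); m=R.from_quat(s["tcp_rot"]).as_matrix()
# intersect rays with tool plane z=-7mm
for uv in [(279,401),(275,75),(273,-1)]:
    o,v=ray(d,uv); o=m.T@(o-s["tool_pos"]); v=m.T@v; q=o+v*(-.007-o[2])/v[2]; print(uv,(q*1000).round(1))
delta(c2w([0,-.015,.11]),90+np.degrees(P[2]))
```

```text
(279, 401) [-68.9   2.2  -7. ]
(275, 75) [92.4  0.4 -7. ]
(273, -1) [118.4  -0.3  -7. ]
t 18.5 pos [ 0.5511 -0.1951  0.1059] yaw 122.75 tiltz [-0.0315  0.0011 -0.9995] | shift [314.1 192.9  -3.5] turn 39.48 F [-0.7  0.4 -1.9] w 0.0195
```

```bash
python3 -m crank '[[[15,10,-3,0],[25,15,-3,0],[28,17,-2,0],[28,17,-2,0],[28,17,-2,0],[28,17,-2,0],[28,17,-2,0],[28,17,-2,0],[28,17,-2,0],[25,15,-2,0],[0,0,0,0]]]' ;  python3 - <<'E'
from h import *
delta(c2w([0,-.015,.11]),90+np.degrees(P[2]))
E
```

```text
time_s: 19.6
tool_pos: [0.5341, 0.1209, 0.1141]
tcp_rot: [0.48, 0.877, -0.015, -0.024]
contact_force: [-0.0, -0.5, -2.2]
gripper_width: 0.02
t 19.6 pos [0.5341 0.1209 0.1141] yaw 122.52 tiltz [-0.0555 -0.0028 -0.9985] | shift [39.1 36.4  3.5] turn 39.25 F [-0.  -0.5 -2.2] w 0.02
```

```bash
python3 -m crank '[[[9,4,0,7],[9,4,0,7.8],[9,4,0,7.8],[9,4,0,7.8],[9,4,0,7.8],[0,0,0,0]]]' ;  python3 - <<'E'
from h import *
delta(c2w([0,-.015,.09]),90+np.degrees(P[2]))
s=r.observe(); m=R.from_quat(s["tcp_rot"]).as_matrix();print("toolx",m[:,0].round(3),"tooly",m[:,1].round(3), s["joint_positions"].round(2))
d=cam("wrist"); cv2.imwrite("pics/w10.png",d["color"])
d=cam("side"); crop(d,210,120,340,220,6,"pics/s10.png")
d=cam("top"); crop(d,180,150,310,245,6,"pics/t10.png")
delta(c2w([0,-.015,.09]),90+np.degrees(P[2]))
E
```

```text
time_s: 20.2
tool_pos: [0.535, 0.1662, 0.1065]
tcp_rot: [0.749, 0.661, -0.028, -0.018]
contact_force: [0.3, 0.2, -2.3]
gripper_width: 0.0195
t 20.2 pos [0.535  0.1662 0.1065] yaw 82.87 tiltz [-0.0669 -0.0098 -0.9977] | shift [ 8.5  8.6 15.8] turn -0.41 F [ 0.3  0.2 -2.3] w 0.0195
toolx [ 0.124  0.992 -0.018] tooly [ 0.99  -0.125 -0.065] [-0.78  0.65  0.56  1.84 -0.46  0.85 -0.11]
t 20.35 pos [0.5348 0.1642 0.1071] yaw 83.0 tiltz [-0.0669 -0.0099 -0.9977] | shift [10.5  8.5 16.4] turn -0.28 F [ 0.  -0.5 -1.5] w 0.0191
```

View pics/w10.png

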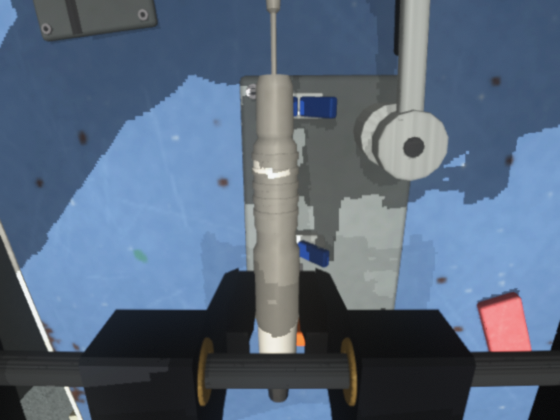

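View pics/s10.png

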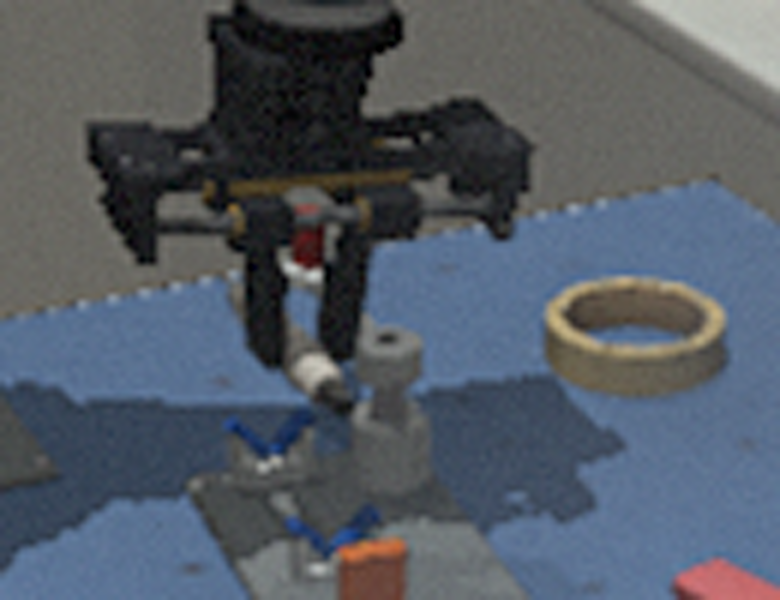

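```bash
python3 -m crank '[[[5,4,5,-0.3],[6,4,8,0],[2,0,8,0],[0,0,0,0]]]' ;  python3 - <<'E'
from h import *
delta(c2w([0,-.013,.06]),90+np.degrees(P[2]))
E
```

```text
time_s: 20.75
tool_pos: [0.5433, 0.1749, 0.0832]
tcp_rot: [0.746, 0.665, -0.028, -0.019]
contact_force: [-1.2, -0.4, -1.9]
gripper_width: 0.0198
t 20.75 pos [0.5433 0.1749 0.0832] yaw 83.46 tiltz [-0.0677 -0.0096 -0.9977] | shift [ 1.   1.9 23.1] turn 0.19 F [-1.2 -0.4 -1.9] w 0.0198
```

```bash
python3 -m crank '[[[1,2,8,0.2],[1,0,8,0],[0,0,6,0],[0,0,0,0]]]' ;  python3 - <<'E'
from h import *
delta(c2w([0,-.013,.04]),90+np.degrees(P[2]))
d=cam("wrist"); cv2.imwrite("pics/w11.png",d["color"])
d=cam("side"); crop(d,210,140,310,220,8,"pics/s11.png")
d=cam("top"); crop(d,180,150,310,245,6,"pics/t11.png")
delta(c2w([0,-.013,.04]),90+np.degrees(P[2]))
E
```

```text
time_s: 21.15
tool_pos: [0.5436, 0.1761, 0.0585]
tcp_rot: [0.747, 0.664, -0.029, -0.019]
contact_force: [0.2, -0.4, -2.1]
gripper_width: 0.02
t 21.15 pos [0.5436 0.1761 0.0585] yaw 83.26 tiltz [-0.0687 -0.0102 -0.9976] | shift [-0.4  1.4 18.5] turn -0.01 F [ 0.2 -0.4 -2.1] w 0.02
t 21.3 pos [0.5445 0.1763 0.0597] yaw 83.26 tiltz [-0.0669 -0.0095 -0.9977] | shift [-0.6  0.5 19.7] turn -0.02 F [ 0.  -0.2 -2.1] w 0.0198
```

View pics/w11.png

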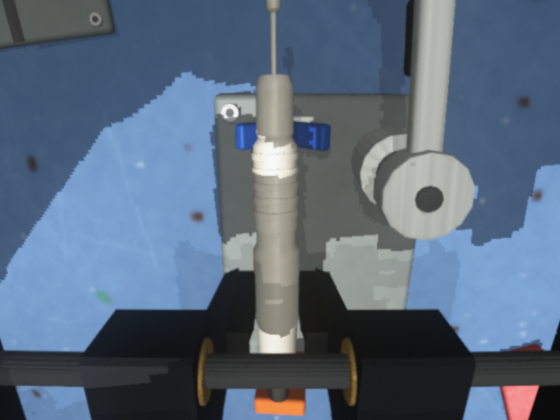

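View pics/s11.png

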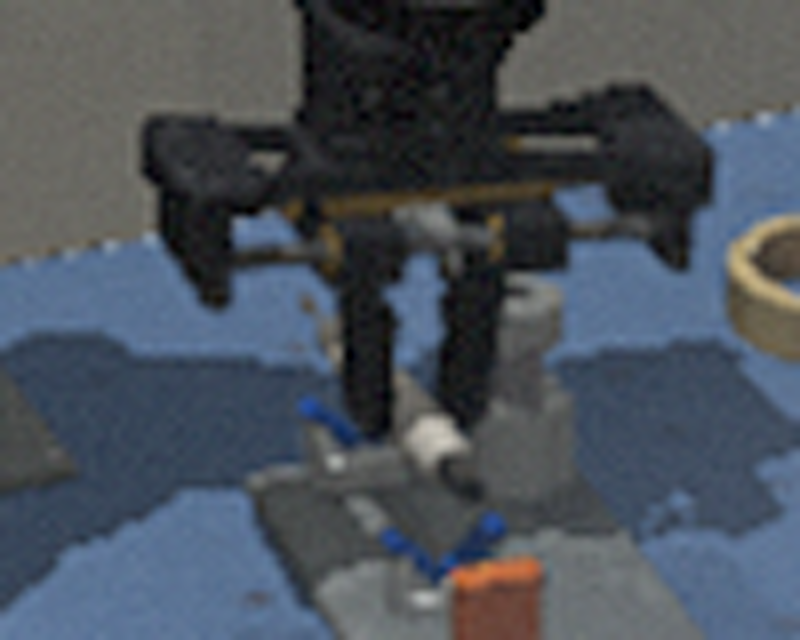

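View pics/t11.png

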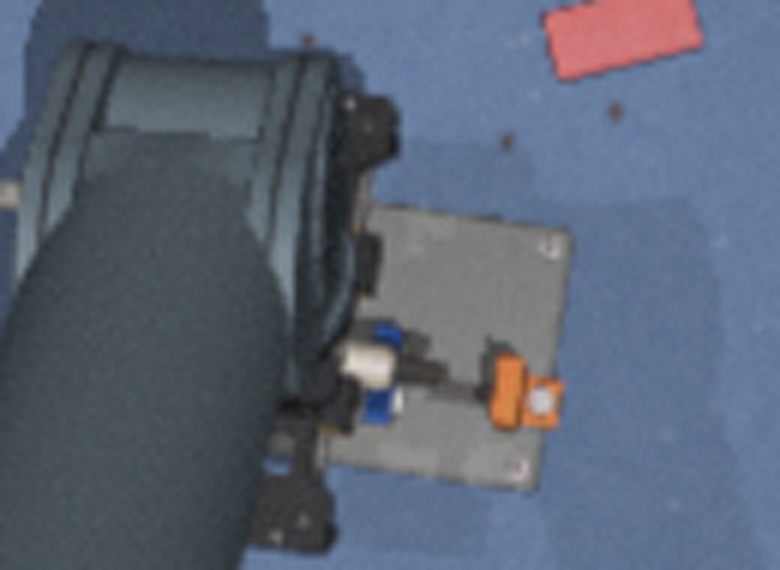

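Run:
```python
from h import *
d=cam("top")
for p,z in [((447,372),.066),((492,380),.054),((520,352),.054)]: print((w2c(onz(d,(p[0]/6+180-.4,p[1]/6+150-.4),z))*1000).round(1))
delta(c2w([0,-.018,.04]),90+np.degrees(P[2]))
```

```text
[  3.2 -73.1  66. ]
[  3.6 -92.1  54. ]
[  17.4 -102.3   54. ]
t 21.35 pos [0.5447 0.1763 0.0599] yaw 83.26 tiltz [-0.0666 -0.0094 -0.9977] | shift [-5.7  0.4 20. ] turn -0.02 F [-0.4  0.4 -1.3] w 0.02
```

```bash
python3 -m crank '[[[-3,0,5,0.5],[-3,0,5,0.5],[0,0,4,0],[0,0,0,0]]]' ;  python3 - <<'E'
from h import *
delta(c2w([0,-.018,.033]),89+np.degrees(P[2]))
E
```

```text
time_s: 21.75
tool_pos: [0.5434, 0.1697, 0.0456]
tcp_rot: [0.754, 0.657, -0.028, -0.018]
contact_force: [0.2, -1.1, -2.3]
gripper_width: 0.0199
t 21.75 pos [0.5434 0.1697 0.0456] yaw 82.15 tiltz [-0.0653 -0.0089 -0.9978] | shift [ 0.9  0.4 12.6] turn -0.12 F [ 0.2 -1.1 -2.3] w 0.0199
```

```bash
python3 -m crank '[[[0,0,3,0],[0,0,3,0],[0,0,2,0],[0,0,0,0]]]' ;  python3 - <<'E'
from h import *
delta(c2w([0,-.018,.033]),89+np.degrees(P[2]))
E
python3 -m crank '[[[0,0,2,0],[0,0,0,0]]]' ;  python3 - <<'E'
from h import *
delta(c2w([0,-.018,.033]),89+np.degrees(P[2]))
E
```

```text
time_s: 22.15
tool_pos: [0.5431, 0.1696, 0.0369]
tcp_rot: [0.754, 0.656, -0.027, -0.018]
contact_force: [-0.3, 0.6, -1.4]
gripper_width: 0.0199
t 22.15 pos [0.5431 0.1696 0.0369] yaw 82.15 tiltz [-0.0649 -0.0088 -0.9979] | shift [0.9 0.1 3.9] turn -0.13 F [-0.3  0.6 -1.4] w 0.0199
time_s: 22.35
tool_pos: [0.5435, 0.1696, 0.0351]
tcp_rot: [0.754, 0.656, -0.027, -0.018]
contact_force: [1.9, 0.2, -0.9]
gripper_width: 0.0199
t 22.35 pos [0.5435 0.1696 0.0351] yaw 82.13 tiltz [-0.0638 -0.0087 -0.9979] | shift [ 0.8 -0.4  2.1] turn -0.14 F [ 1.9  0.2 -0.9] w 0.0199
```

```bash
python3 -m crank '[[[0,0.5,1.5,0],[0,0,1.5,0],[0,0,0,0]]]' ;  python3 - <<'E'
from h import *
delta(c2w([0,-.018,.033]),89+np.degrees(P[2]))
d=cam("wrist"); cv2.imwrite("pics/w12.png",d["color"])
E
```

```text
time_s: 22.65
tool_pos: [0.5439, 0.1693, 0.0322]
tcp_rot: [0.754, 0.656, -0.027, -0.018]
contact_force: [-0.3, -0.1, 0.4]
gripper_width: 0.0197
t 22.65 pos [0.5439 0.1693 0.0322] yaw 82.14 tiltz [-0.0639 -0.0086 -0.9979] | shift [ 1.  -1.  -0.7] turn -0.13 F [-0.3 -0.1  0.4] w 0.0197
```

View pics/w12.png

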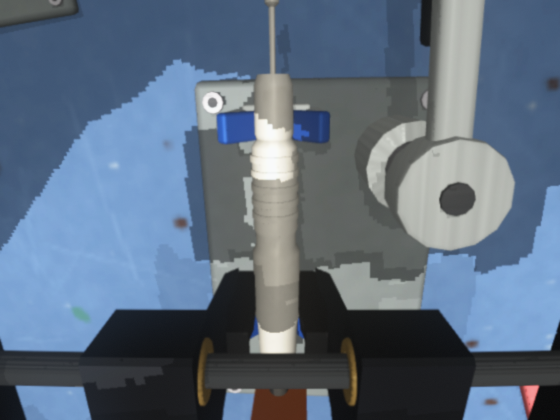

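```bash
python3 -m crank '[[[0,0,0,0],[0,0,0,0],[0,0,0,0],[0,0,0,0]]]' 0.3 8;  python3 - <<'E'
from h import *
delta(c2w([0,-.018,.033]),90+np.degrees(P[2]))
d=cam("wrist"); cv2.imwrite("pics/w13.png",d["color"])
d=cam("side"); crop(d,210,140,310,220,8,"pics/s13.png")
E
```

```text
time_s: 23.1
tool_pos: [0.5443, 0.1699, 0.0325]
tcp_rot: [0.754, 0.657, -0.026, -0.018]
contact_force: [0.5, 0.2, -0.3]
gripper_width: 0.0308
t 23.1 pos [0.5443 0.1699 0.0325] yaw 82.16 tiltz [-0.0629 -0.0079 -0.998 ] | shift [ 0.3 -1.3 -0.4] turn -1.11 F [ 0.5  0.2 -0.3] w 0.0308
```

View pics/w13.png

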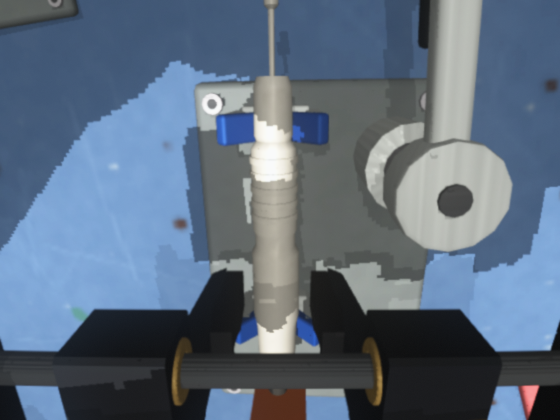

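View pics/s13.png

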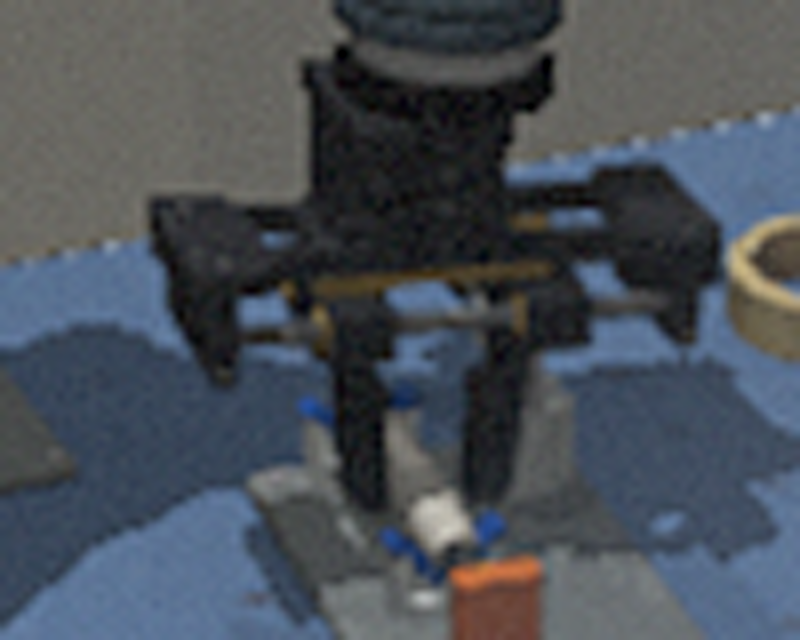

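```bash
python3 -m crank '[[[0,-1,0,-1],[0,0,0,0],[0,0,0,0],[0,0,0,0],[0,0,0,0]]]' 1 8;  python3 - <<'E'
from h import *
delta(c2w([0,-.018,.033]),90+np.degrees(P[2]))
E
python3 -m crank '[[[-1.5,0,0,0],[-1.5,0,0,0],[0,0,0,0]]]';  python3 - <<'E'
from h import *
delta(c2w([0,-.018,.033]),90+np.degrees(P[2]))
E
```

```text
time_s: 23.7
tool_pos: [0.5438, 0.17, 0.0327]
tcp_rot: [0.747, 0.664, -0.026, -0.018]
contact_force: [1.3, 0.2, -0.7]
gripper_width: 0.0199
t 23.7 pos [0.5438 0.17   0.0327] yaw 83.24 tiltz [-0.0617 -0.008  -0.9981] | shift [ 0.4 -0.8 -0.3] turn -0.03 F [ 1.3  0.2 -0.7] w 0.0199
time_s: 24.0
tool_pos: [0.5436, 0.1678, 0.0328]
tcp_rot: [0.747, 0.664, -0.025, -0.018]
contact_force: [1.1, 0.0, -1.4]
gripper_width: 0.0201
t 24.0 pos [0.5436 0.1678 0.0328] yaw 83.27 tiltz [-0.0613 -0.0068 -0.9981] | shift [ 2.6 -0.8 -0.2] turn -0.0 F [ 1.1  0.  -1.4] w 0.0201
```

```bash
for i in 1 2; do python3 -m crank '[[[-1.5,0,0.3,0],[-1.5,0,0.2,0]]]' | grep -E "force|pos"; done
```

```text
tool_pos: [0.5436, 0.1666, 0.0327]
contact_force: [0.9, 4.0, 2.1]
tool_pos: [0.5435, 0.1656, 0.0327]
contact_force: [-0.6, 5.0, 2.8]
```

```bash
python3 -m crank '[[[-1,0,0.2,0],[-1,0,0.2,0]]]' | grep -E "force|pos"; python3 -c "
from h import *
d=cam('top'); crop(d,230,190,290,230,12,'pics/t14.png');delta(c2w([0,-.018,.033]),90+np.degrees(P[2]))"
```

```text
tool_pos: [0.5434, 0.1651, 0.0327]
contact_force: [0.4, 5.4, 3.5]
t 24.65 pos [0.5434 0.165  0.0327] yaw 83.44 tiltz [-5.950e-02  4.000e-04 -9.982e-01] | shift [ 5.4 -1.  -0.3] turn 0.17 F [0.2 5.6 2.1] w 0.0204
```

View pics/t14.png

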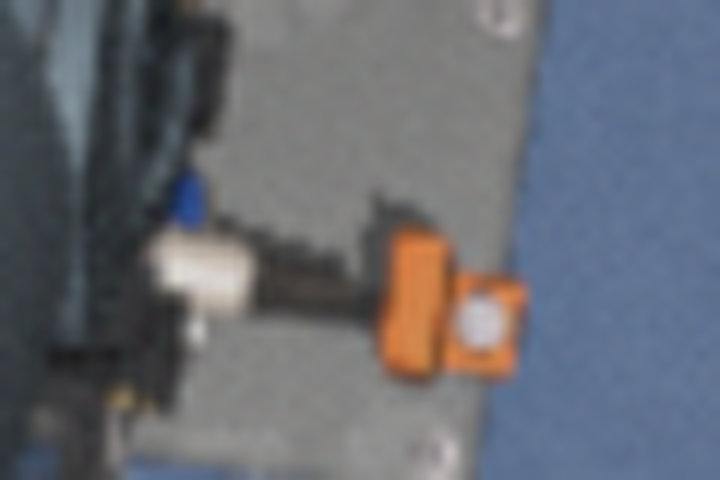

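```bash
python3 -m crank '[[[0,0,-0.7,0],[-1.5,0,-0.3,0],[-1.5,0,-0.2,0]]]' | grep -E "force|pos|wid"; python3 -m crank '[[[-1.5,0,-0.2,0],[-1.5,0,-0.2,0]]]' | grep -E "force|pos"; python3 -c "
from h import *
delta(c2w([0,-.018,.033]),90+np.degrees(P[2]))
d=cam('wrist'); cv2.imwrite('pics/w14.png',d['color'])"
```

```text
tool_pos: [0.5427, 0.1602, 0.0333]
contact_force: [0.9, 6.8, -2.0]
gripper_width: 0.02
tool_pos: [0.5426, 0.1602, 0.0335]
contact_force: [1.3, 6.8, -3.3]
t 25.15 pos [0.5426 0.1602 0.0335] yaw 83.51 tiltz [-0.0594  0.002  -0.9982] | shift [10.2 -0.6  0.5] turn 0.23 F [ 1.3  6.8 -3.3] w 0.0199
```

View pics/w14.png

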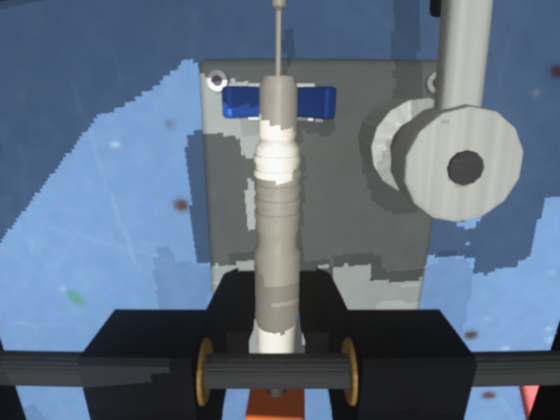

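```bash
python3 -c "
from h import *
d=cam('top'); crop(d,230,190,290,230,12,'pics/t15.png')
d=cam('side'); crop(d,240,170,300,230,10,'pics/s15.png')
s=w2c
print([((proj(d,c2w([0,y,.039]))-[240,170])*10).round(0) for y in (-.07,-.094)],r.observe()['contact_force'].round(1))"
```

```text
[array([[274., 408.]]), array([[303., 449.]])] [ 1.3  6.  -2.4]
```

View pics/t15.png

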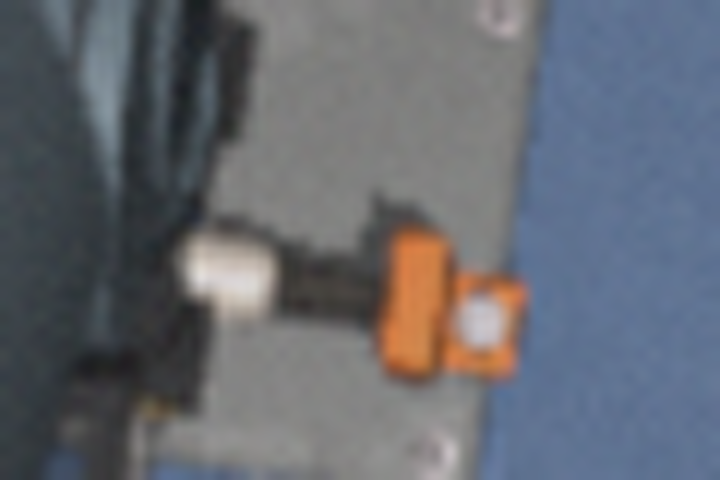

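View pics/s15.png

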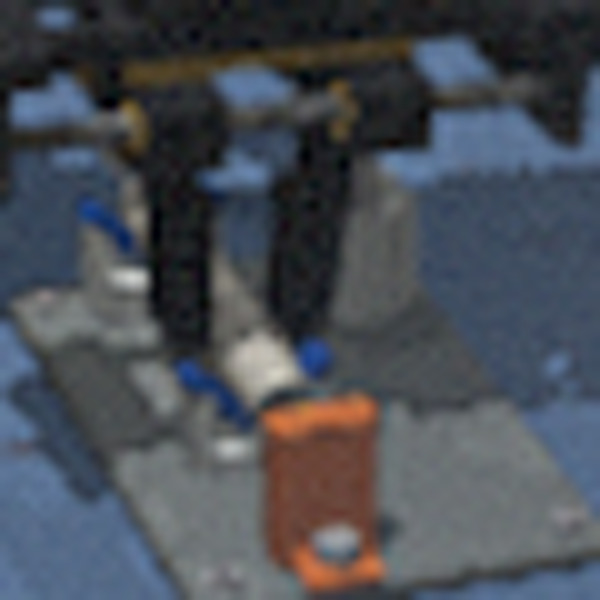

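```bash
python3 -m crank '[[[0,0,0.8,0],[0,0,0,0]]]' - 12| grep -E "force|pos|wid"; python3 -m crank '[[[-1,0,0,0]]]' | grep -E "force|pos";python3 -m crank '[[[-1,0,0,0]]]' | grep -E "force|pos";python3 -m crank '[[[-1,0,0,0]]]' | grep -E "force|pos"; python3 -c "
from h import *
delta(c2w([0,-.018,.033]),90+np.degrees(P[2]))"
```

```text
tool_pos: [0.5428, 0.1606, 0.0331]
contact_force: [-0.2, 2.8, 1.6]
gripper_width: 0.0195
tool_pos: [0.5428, 0.1604, 0.0332]
contact_force: [0.7, 6.4, 0.3]
tool_pos: [0.5427, 0.1605, 0.0332]
contact_force: [1.5, 5.5, -0.3]
tool_pos: [0.5427, 0.1605, 0.0332]
contact_force: [1.1, 6.4, 0.3]
t 25.8 pos [0.5427 0.1605 0.0332] yaw 83.62 tiltz [-0.0582  0.0064 -0.9983] | shift [ 9.9 -0.7  0.3] turn 0.35 F [1.1 6.4 0.3] w 0.02
```

```bash
python3 -m crank '[[[-1.8,0,0,0]]]' | grep -E "force|pos";python3 -m crank '[[[-1.8,0,0,0]]]' | grep -E "force|pos"; python3 -m crank '[[[0.3,0,0,0],[0,0,0,0]]]' | grep -E "force|pos"; python3 -c "
from h import *
delta(c2w([0,-.018,.033]),90+np.degrees(P[2]))
d=cam('wrist'); cv2.imwrite('pics/w15.png',d['color']); d=cam('top'); crop(d,230,190,290,230,12,'pics/t16.png')"
```

```text
tool_pos: [0.5427, 0.1604, 0.0332]
contact_force: [1.6, 8.3, 0.7]
tool_pos: [0.5427, 0.1604, 0.0333]
contact_force: [0.7, 6.7, 0.1]
tool_pos: [0.5427, 0.1607, 0.0332]
contact_force: [0.0, 3.7, 0.7]
t 26.2 pos [0.5427 0.1607 0.0332] yaw 83.74 tiltz [-0.0571  0.0108 -0.9983] | shift [ 9.7 -0.7  0.3] turn 0.47 F [0.  3.7 0.7] w 0.0192
```

View pics/t16.png

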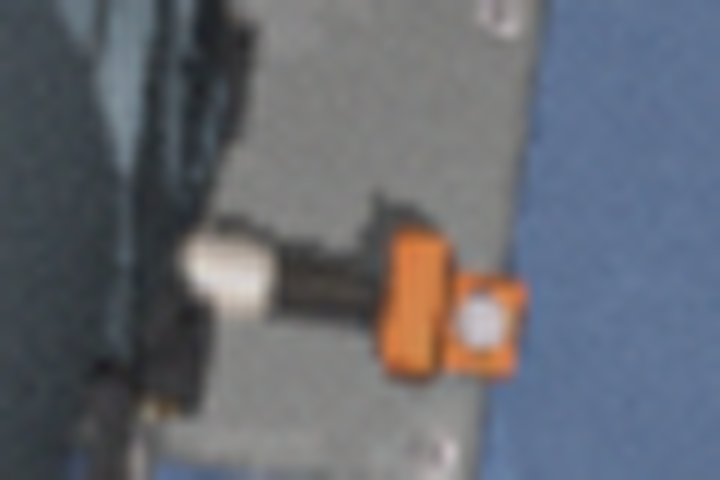

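```bash
python3 -m crank '[[[0,0,0,0],[0,0,0,0],[0,0,0,0],[0,0,0,0],[0,0,0,0]]]' -0.3 | grep -E "force|pos|wid"; python3 -m crank '[[[0,0,-10,0],[0,0,-20,0],[0,0,-30,0],[0,0,-30,0],[0,0,-30,0],[0,0,-20,0],[0,0,0,0]]]'; python3 -c "
from h import *
d=cam('wrist'); cv2.imwrite('pics/w16.png',d['color']); np.savez('w16.npz',**{k:np.array(v) for k,v in d.items()})
delta(knob(1.53,.2),90+np.degrees(P[2]))
print(proj(d,[c2w([0,-.094,.039]),c2w([0,.094,.039]),c2w([0,-.094,.054])]))
d=cam('top'); crop(d,180,150,310,245,6,'pics/t17.png')"
```

```text
tool_pos: [0.541, 0.1575, 0.0324]
contact_force: [0.1, -0.0, -1.2]
gripper_width: 0.0562
time_s: 27.5
tool_pos: [0.5507, 0.1515, 0.1808]
tcp_rot: [0.747, 0.664, -0.021, -0.021]
contact_force: [-0.1, 0.5, 0.4]
gripper_width: 0.0572
t 27.55 pos [0.55   0.1515 0.1794] yaw 83.33 tiltz [-0.0606  0.0021 -0.9982] | shift [180.8  40.5 -24. ] turn 0.05 F [-0.2 -0.3  0.7] w 0.0571
[[275.07376505 261.32037161]
 [274.71401395  33.46636687]
 [273.98374026 268.88638416]]
```

View pics/w16.png

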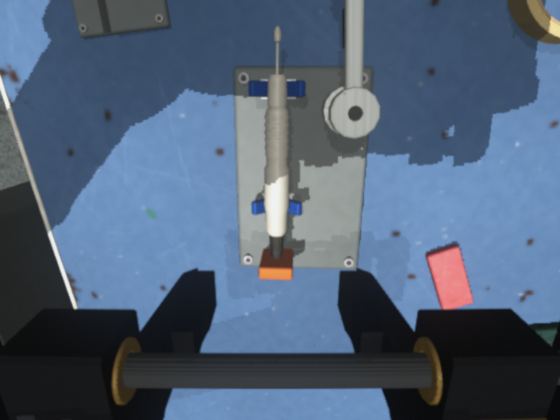

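View pics/t17.png

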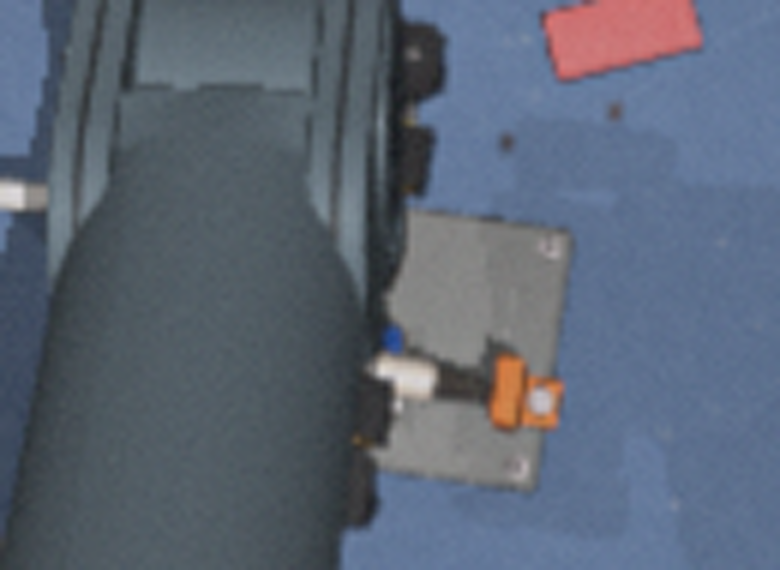

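```bash
python3 -c "
import numpy as np,cv2
c=np.load('w16.npz')['color']
cv2.imwrite('pics/w16c.png',cv2.resize(c[190:290,230:320],None,fx=6,fy=6,interpolation=cv2.INTER_CUBIC))"
```

```text
(no output)
```

View pics/w16c.png

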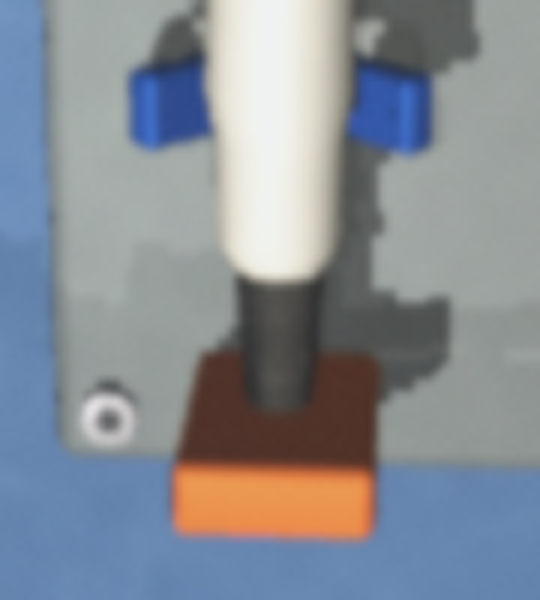

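Run:
```python
from h import *
d=dict(np.load('w16.npz'))
up=lambda p:(p[0]/6+230-.42,p[1]/6+190-.42)
for p,z in [((178,465),.054),((372,465),.054),((205,352),.010),((375,352),.01),((278,408),.0457),((278,408),.039),((278,280),.049),((108,420),.01),((160,148),.042),((400,148),.042)]:
    print(p,z,(w2c(onz(d,up(p),z))*1000).round(1))
```

```text
(178, 465) 0.054 [-12.9 -92.6  54. ]
(372, 465) 0.054 [ 15.4 -91.8  54. ]
(205, 352) 0.01 [-13.1 -94.2  10. ]
(375, 352) 0.01 [ 15.  -93.4  10. ]
(278, 408) 0.0457 [  1.2 -87.   45.7]
(278, 408) 0.039 [  0.8 -90.2  39. ]
(278, 280) 0.049 [  1.4 -65.2  49. ]
(108, 420) 0.01 [ -29.6 -107.1   10. ]
(160, 148) 0.042 [-16.1 -47.9  42. ]
(400, 148) 0.042 [ 18.5 -47.2  42. ]
```

Run:
```python
from h import *
d=cam('top'); cv2.imwrite('pics/t18.png',cv2.resize(d['color'][195:225,240:280],None,fx=18,fy=18,interpolation=cv2.INTER_CUBIC))
up=lambda p:(p[0]/12+230-.46,p[1]/12+190-.46)
for p,z in [((278,275),.049),((388,300),.054),((378,365),.054),((398,235),.054)]:
    print(p,z,(w2c(onz(d,up(p),z))*1000).round(1))
```

```text
(278, 275) 0.049 [  2.  -68.6  49. ]
(388, 300) 0.054 [ -0.4 -93.4  54. ]
(378, 365) 0.054 [-14.7 -93.3  54. ]
(398, 235) 0.054 [ 13.9 -93.5  54. ]
```

View pics/t18.png

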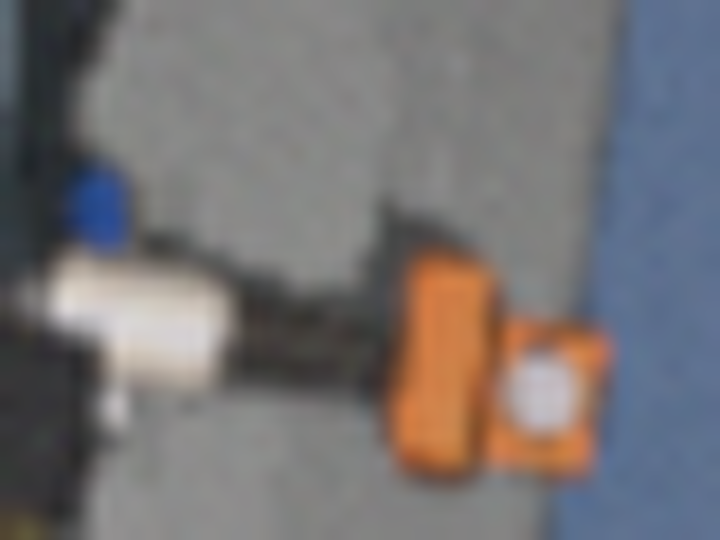

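```bash
python3 -c "
from h import *
delta(c2w([0.0005,-.016,.1]),90+np.degrees(P[2]))"; python3 -m crank '[[[10,-3,20,0],[9,-3,30,0],[0,0,30,0],[0,0,0,0]]]'; python3 -c "
from h import *
delta(c2w([0.0005,-.016,.033]),90+np.degrees(P[2]))"
```

```text
t 27.65 pos [0.5482 0.1516 0.177 ] yaw 83.36 tiltz [-6.490e-02  9.000e-04 -9.979e-01] | shift [20.6 -1.7 77.2] turn 0.09 F [0.4 1.  0.2] w 0.0574
time_s: 28.05
tool_pos: [0.5359, 0.1706, 0.0909]
tcp_rot: [0.747, 0.664, -0.027, -0.023]
contact_force: [0.3, -0.4, 0.0]
gripper_width: 0.0574
t 28.05 pos [0.5359 0.1706 0.0909] yaw 83.32 tiltz [-0.0708 -0.0018 -0.9975] | shift [ 3.2 11.7 57.2] turn 0.05 F [ 0.3 -0.4  0. ] w 0.0574
```

```bash
python3 -m crank '[[[1,5,3,0],[1,5,5,0],[0,1,8,0],[0,0,8,0],[0,0,0,0]]]'; python3 -c "
from h import *
delta(c2w([0.0005,-.016,.033]),90+np.degrees(P[2]))"
```

```text
time_s: 28.55
tool_pos: [0.5477, 0.1705, 0.066]
tcp_rot: [0.747, 0.664, -0.027, -0.022]
contact_force: [-0.5, -0.3, -0.3]
gripper_width: 0.0573
t 28.55 pos [0.5477 0.1705 0.066 ] yaw 83.24 tiltz [-0.069  -0.0022 -0.9976] | shift [ 1.8 -1.8 33.2] turn -0.03 F [-0.5 -0.3 -0.3] w 0.0573
```

```bash
python3 -m crank '[[[1,-1,9,0],[1,-1,10,0],[0,0,8,0],[0,0,4,0],[0,0,0,0]]]'; python3 -c "
from h import *
delta(c2w([0.0005,-.016,.033]),90+np.degrees(P[2]))"
```

```text
time_s: 29.05
tool_pos: [0.5434, 0.173, 0.0328]
tcp_rot: [0.747, 0.664, -0.026, -0.022]
contact_force: [-0.0, 0.6, 0.4]
gripper_width: 0.0571
t 29.05 pos [0.5434 0.173  0.0328] yaw 83.24 tiltz [-0.0688 -0.0018 -0.9976] | shift [-0.6  0.4 -0.2] turn -0.03 F [-0.   0.6  0.4] w 0.0571
```

Good position. Grip lightly and push; the fingers have about 10 mm to vee A.

```bash
python3 -m crank '[[[0,0,0,0],[0,0,0,0],[0,0,0,0],[0,0,0,0],[0,0,0,0],[0,0,0,0]]]' 1 12| grep -E "force|pos|wid"; for i in 1 2; do python3 -m crank '[[[-1.2,0,0,0]]]' | grep -E "force|pos"; done; python3 -c "
from h import *
delta(c2w([0.0005,-.016,.033]),90+np.degrees(P[2]))"
```

```text
tool_pos: [0.5442, 0.173, 0.0336]
contact_force: [0.1, -0.8, -1.6]
gripper_width: 0.0191
tool_pos: [0.5441, 0.1721, 0.0336]
contact_force: [0.5, 0.7, -1.1]
tool_pos: [0.5439, 0.1711, 0.0335]
contact_force: [0.8, 0.5, -0.9]
t 29.85 pos [0.5439 0.1711 0.0335] yaw 83.26 tiltz [-6.710e-02 -9.000e-04 -9.977e-01] | shift [ 1.3 -0.2  0.5] turn -0.01 F [ 0.8  0.5 -0.9] w 0.0191
```

```bash
for i in 1 2 3 4; do python3 -m crank '[[[-1.2,0,0.1,0]]]' | grep -E "force|pos"; done; python3 -c "
from h import *
delta(c2w([0.0005,-.016,.033]),90+np.degrees(P[2]))"
```

```text
tool_pos: [0.5439, 0.17, 0.0335]
contact_force: [1.6, 1.7, -0.8]
tool_pos: [0.5437, 0.1691, 0.0334]
contact_force: [0.1, 0.6, -0.2]
tool_pos: [0.5438, 0.1689, 0.0335]
contact_force: [1.7, 4.1, -1.3]
tool_pos: [0.5437, 0.1689, 0.0335]
contact_force: [0.8, 4.8, -1.5]
t 30.25 pos [0.5437 0.1689 0.0335] yaw 83.34 tiltz [-0.0661  0.0028 -0.9978] | shift [ 3.5 -0.3  0.5] turn 0.06 F [ 0.8  4.8 -1.5] w 0.0193
```

```bash
python3 -m crank '[[[-1.5,0,0.1,0]]]' | grep -E "force|pos";python3 -m crank '[[[0.2,0,0,0],[0,0,0,0]]]' | grep -E "force|pos"; python3 -m crank '[[[0,0,0,0],[0,0,0,0],[0,0,0,0],[0,0,0,0],[0,0,0,0]]]' -0.3 | grep -E "force|pos|wid"; python3 -m crank '[[[2,0,-10,0],[0,0,-20,0],[0,0,-30,0],[0,0,-30,0],[0,0,-30,0],[0,0,-20,0],[0,0,0,0]]]'; python3 -c "
from h import *
d=cam('wrist'); np.savez('w17.npz',**{k:np.array(v) for k,v in d.items()})
c=d['color'];cv2.imwrite('pics/w17.png',c);a,b=proj(d,c2w([0,-.08,.04]))[0].astype(int);print(a,b)
a-=45;b-=50
cv2.imwrite('pics/w17c.png',cv2.resize(c[b:b+100,a:a+90],None,fx=6,fy=6,interpolation=cv2.INTER_CUBIC))
d=cam('top'); crop(d,230,190,290,230,12,'pics/t19.png')
delta(knob(1.53,.2),90+np.degrees(P[2]))"
```

```text
tool_pos: [0.5437, 0.1689, 0.0335]
contact_force: [1.4, 5.7, -1.1]
tool_pos: [0.5437, 0.169, 0.0335]
contact_force: [-0.4, 1.9, -0.1]
tool_pos: [0.5434, 0.1654, 0.0334]
contact_force: [0.5, 0.2, 0.5]
gripper_width: 0.0559
time_s: 31.75
tool_pos: [0.5535, 0.1673, 0.1818]
tcp_rot: [0.747, 0.664, -0.025, -0.022]
contact_force: [0.1, 0.1, -1.0]
gripper_width: 0.0575
275 262
t 31.85 pos [0.5517 0.1671 0.179 ] yaw 83.24 tiltz [-0.0706 -0.0012 -0.9975] | shift [165.1  40.  -25.4] turn -0.03 F [-0.7  0.5 -1.2] w 0.0574
```

View pics/w17c.png

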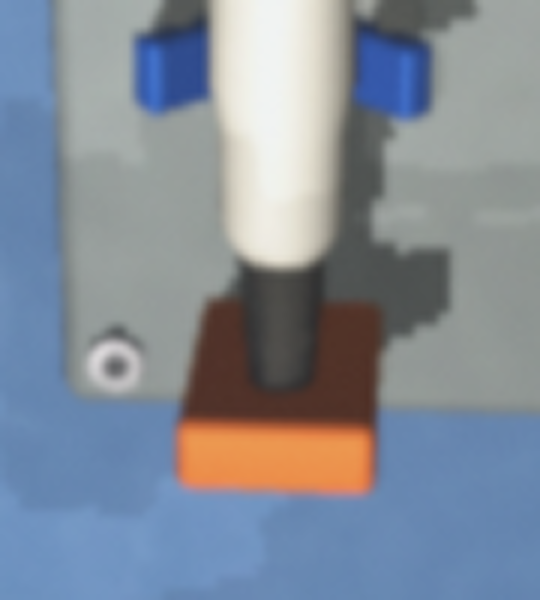

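View pics/t19.png

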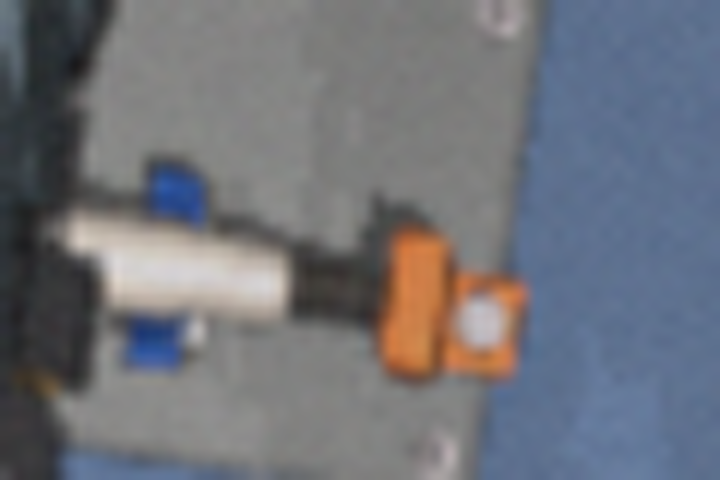

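```bash
python3 -m crank '[[[20,5,0,0],[30,7,0,-1],[30,7,0,-1],[30,7,0,0],[25,6,0,0],[20,5,0,0],[0,0,0,0]]]' -1 40; python3 -c "
from h import *
delta(knob(1.53,.13),85.6)
d=cam('wrist'); cv2.imwrite('pics/w18.png',d['color']); print(proj(d,[knob(1.53,.11),knob(1.53,.08)]))
delta(knob(1.53,.13),85.6)"
```

```text
time_s: 32.55
tool_pos: [0.5981, 0.3202, 0.1624]
tcp_rot: [0.736, 0.676, -0.035, -0.027]
contact_force: [0.4, -0.6, -0.6]
gripper_width: 0.0883
t 32.55 pos [0.5981 0.3202 0.1624] yaw 85.15 tiltz [-0.0879 -0.008  -0.9961] | shift [ 7.7 16.6 31. ] turn -0.45 F [ 0.4 -0.6 -0.6] w 0.0883
[[306.58414784 229.66090183]
 [306.95755306 213.69807696]]
t 32.6 pos [0.5978 0.318  0.1623] yaw 85.06 tiltz [-0.0886 -0.0095 -0.996 ] | shift [10.1 16.7 30.8] turn -0.54 F [-0.8 -0.2  0.3] w 0.0885
```

View pics/w18.png

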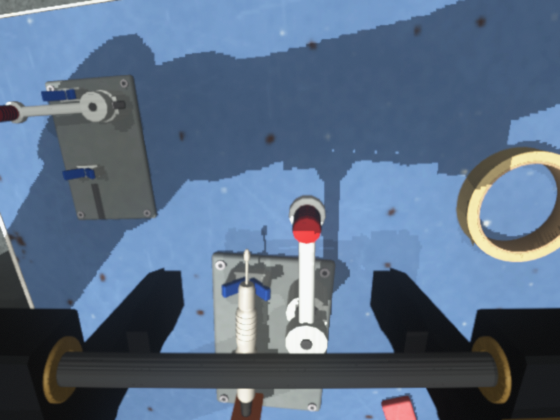

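```bash
cat > tl.py <<'E'
from h import *
s=r.observe(); m=R.from_quat(s["tcp_rot"]).as_matrix(); print(round(s["time_s"],2),"tilt",m[:2,2].round(4),"pos",s["tool_pos"].round(4),"q",s["joint_positions"].round(3))
E
python3 tl.py; python3 -m crank '[[[1,2,-8,0],[1,2,-8,0],[1,2,-8,0],[1,2,-8,0],[1,2,-8,0],[1,2,-8,0]]]' >/dev/null; python3 tl.py; python3 -m crank '[[[0,0,0,0]]]'>/dev/null; python3 tl.py; python3 -m crank '[[[0,0,25,0],[0,0,25,0],[0,0,0,0]]]'>/dev/null; python3 tl.py
```

```text
32.6 tilt [-0.0886 -0.0095] pos [0.5978 0.318  0.1623] q [-0.874  0.765  0.554  1.454 -0.446  1.134 -0.307]
33.2 tilt [-0.091  -0.0127] pos [0.6153 0.317  0.212 ] q [-0.86   0.745  0.576  1.364 -0.426  1.245 -0.327]
33.3 tilt [-0.0885 -0.0116] pos [0.6166 0.3171 0.2139] q [-0.859  0.744  0.577  1.361 -0.426  1.246 -0.327]
33.6 tilt [-0.0861 -0.0099] pos [0.613  0.317  0.1642] q [-0.855  0.784  0.556  1.414 -0.449  1.154 -0.308]
```

```bash
python3 -m crank '[[[0,0,0,8],[0,0,0,8],[0,0,0,0]]]' >/dev/null; python3 tl.py; python3 -m crank '[[[0,0,0,-8],[0,0,0,-8],[0,0,0,0]]]' >/dev/null; python3 tl.py; python3 -m crank '[[[0,25,0,0],[0,25,0,0],[0,0,0,0]]]' >/dev/null; python3 tl.py; python3 -m crank '[[[0,-25,0,0],[0,-25,0,0],[0,0,0,0]]]' >/dev/null; python3 tl.py
```

```text
33.9 tilt [-0.0861 -0.0096] pos [0.6133 0.3171 0.1661] q [-0.892  0.801  0.625  1.414 -0.502  1.172 -0.559]
34.2 tilt [-0.0837 -0.0097] pos [0.6143 0.3176 0.1686] q [-0.855  0.78   0.555  1.408 -0.445  1.16  -0.3  ]
34.5 tilt [-0.0829 -0.0076] pos [0.6653 0.3144 0.1666] q [-0.782  0.86   0.549  1.259 -0.46   1.226 -0.285]
34.8 tilt [-0.0826 -0.0077] pos [0.6144 0.318  0.1712] q [-0.856  0.778  0.558  1.407 -0.446  1.162 -0.306]
```

```bash
python3 -m crank '[[[0,0,0,0],[0,0,0,0],[0,0,0,0],[0,0,0,0],[0,0,0,0],[0,0,0,0]]]' >/dev/null; python3 tl.py; python3 -m crank '[[[-25,0,0,0],[-25,0,0,0],[0,0,0,0]]]' >/dev/null; python3 tl.py; python3 -m crank '[[[25,0,0,0],[25,0,0,0],[0,0,0,0]]]' >/dev/null; python3 tl.py
```

```text
35.4 tilt [-0.0803 -0.0076] pos [0.6165 0.3176 0.1721] q [-0.855  0.779  0.559  1.404 -0.446  1.163 -0.307]
35.7 tilt [-0.0801 -0.008 ] pos [0.6122 0.2669 0.1723] q [-0.816  0.737  0.567  1.484 -0.434  1.128 -0.237]
36.0 tilt [-0.0801 -0.0061] pos [0.6172 0.3191 0.1718] q [-0.854  0.78   0.558  1.401 -0.448  1.164 -0.309]
```

```bash
python3 -m crank '[[[0,0,0,-7.5],[0,0,0,-7.5],[0,0,0,-7.5],[0,0,0,-7.5],[0,0,0,-7.5],[0,0,0,-7.5],[0,0,0,-7.5],[0,0,0,-7.5],[0,0,0,-7.5],[0,0,0,-7.5],[0,0,0,-7.5],[0,0,0,0]]]' >/dev/null; python3 tl.py; python3 -c "
from h import *
d=cam('wrist'); cv2.imwrite('pics/w19.png',d['color']); print(proj(d,[knob(1.53,.11),knob(1.53,.08)]))
delta(knob(1.53,.13),173)"
```

```text
37.2 tilt [-0.0806 -0.0109] pos [0.6173 0.3162 0.1702] q [-0.646  0.726  0.202  1.387 -0.18   1.122  1.003]
[[291.94147984 232.61701492]
 [291.21859925 220.67133556]]
t 37.25 pos [0.6173 0.3162 0.1702] yaw 170.34 tiltz [-0.0806 -0.0109 -0.9967] | shift [ 3.2 10.1 40.3] turn -2.66 F [-0.2 -0.5 -0.1] w 0.0884
```

View pics/w19.png

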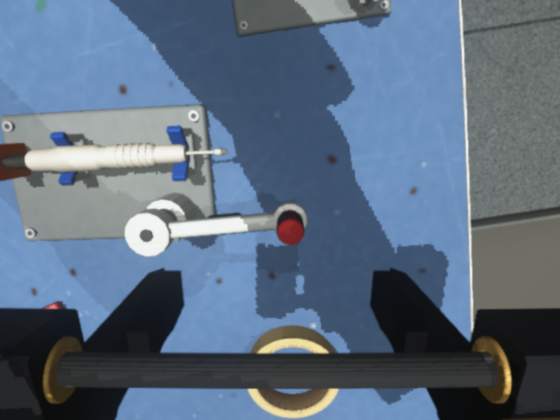

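```bash
python3 -c "
from h import *
delta(knob(1.53,.088),173)"; python3 -m crank '[[[0,5,10,-1],[0,5,15,-1],[0,0,15,0],[0,0,10,0],[0,0,0,0]]]' >/dev/null;  python3 -c "
from h import *
delta(knob(1.53,.088),173)"
```

```text
t 37.25 pos [0.6173 0.3162 0.1702] yaw 170.34 tiltz [-0.0806 -0.0109 -0.9967] | shift [-0.  11.1 82.2] turn -2.66 F [-0.2 -0.5 -0.1] w 0.0884
t 37.75 pos [0.6132 0.3263 0.1137] yaw 172.1 tiltz [-0.083  -0.0128 -0.9965] | shift [-1.4  0.5 25.7] turn -0.9 F [-0.7  0.1  0.3] w 0.0883
```

```bash
python3 -m crank '[[[-1,0,8,0],[0,0,8,0],[0,0,5,0],[0,0,0,0]]]' >/dev/null;  python3 -c "
from h import *
delta(knob(1.53,.088),173)
d=cam('wrist'); cv2.imwrite('pics/w20.png',d['color'])
d=cam('side'); crop(d,200,120,300,200,8,'pics/s20.png')"
```

```text
t 38.15 pos [0.6125 0.3255 0.0906] yaw 172.04 tiltz [-0.0831 -0.0133 -0.9965] | shift [-0.1  0.8  2.6] turn -0.96 F [ 0.3 -0.4  0.1] w 0.088
```

View pics/w20.png

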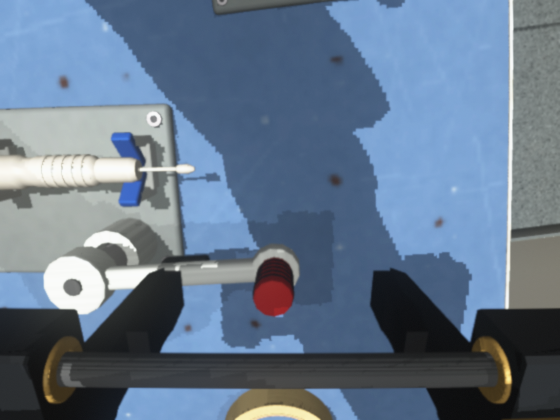

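View pics/s20.png

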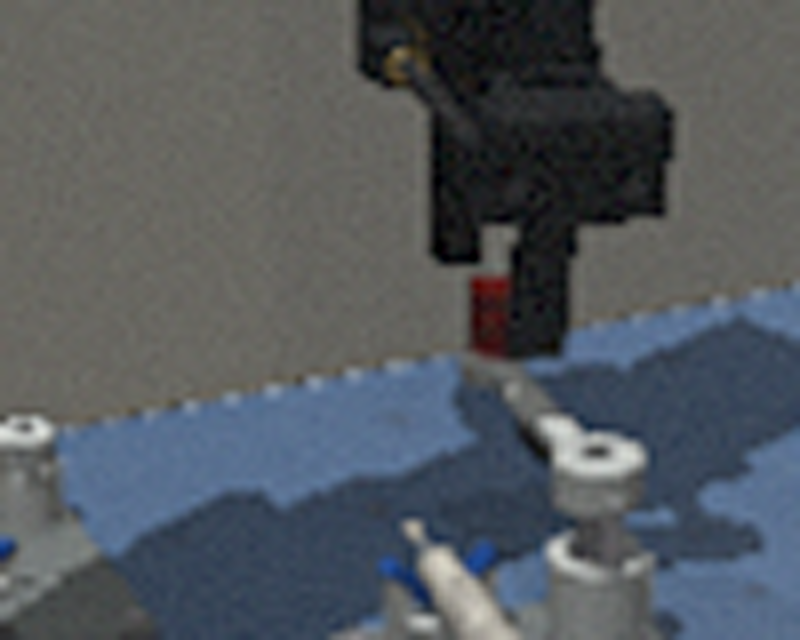

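```bash
python3 -m crank '[[[0,0,0,0],[0,0,0,0],[0,0,0,0],[0,0,0,0],[0,0,0,0],[0,0,0,0],[0,0,0,0],[0,0,0,0],[0,0,0,0],[0,0,0,0],[0,0,0,0],[0,0,0,0]]]' 1 40;  python3 -c "
from h import *
bar()"
```

```text
time_s: 39.45
tool_pos: [0.6142, 0.3242, 0.0932]
tcp_rot: [0.069, 0.997, -0.01, -0.04]
contact_force: [-0.8, -1.4, 0.6]
gripper_width: 0.0164
t 39.45 swing 1.551 rad_mm 103.1 TCPz 0.0932 yawerr turn 87.58 F [-0.8 -1.4  0.6] w 0.0164 tilt [-0.08  -0.014]
```

```bash
python3 -m crank '[[[0,0,-2,0],[0,0,-2,0],[0,0,-2,0],[0,0,0,0]]]' |grep -E "pos|force";  cat > sw.py <<'E'
from h import *
import sys
bar()
s=r.observe(); m=R.from_quat(s["tcp_rot"]).as_matrix(); p=s["tool_pos"]; g=p-.005*m[:,2]; c=w2c(g)-[.055,.04,0]
a=np.arctan2(c[1],-c[0]); rad=.1045; z=float(sys.argv[1]); n=int(sys.argv[2]); end=float(sys.argv[3])
A=np.linspace(a,end,n+1)[1:]; prev=p; 
for k,x in enumerate(A):
    q=c2w([.055-rad*np.cos(x),.04+rad*np.sin(x),0]); q=q+p-g; q[2]=p[2]+(z-p[2])*(k+1)/n
    print((m.T@(q-prev)*1000).round(1).tolist()); prev=q
E
python3 sw.py .1 16 0.0
```

```text
tool_pos: [0.6121, 0.3233, 0.0949]
contact_force: [1.4, -0.2, -10.9]
t 39.85 swing 1.532 rad_mm 102.2 TCPz 0.0949 yawerr turn 86.52 F [  1.4  -0.2 -10.9] w 0.0162 tilt [-0.085 -0.017]
[10.1, 1.3, 0.5]
[9.8, -2.0, 0.5]
[9.5, -2.9, 0.6]
[9.2, -3.8, 0.5]
[8.8, -4.7, 0.5]
[8.3, -5.5, 0.5]
[7.8, -6.3, 0.5]
[7.1, -7.0, 0.5]
[6.4, -7.7, 0.4]
[5.7, -8.2, 0.4]
[4.8, -8.8, 0.3]
[4.0, -9.2, 0.3]
[3.1, -9.5, 0.2]
[2.2, -9.8, 0.1]
[1.2, -9.9, 0.1]
[0.3, -10.0, -0.0]
```

```bash
python3 -m crank '[[[0,0,-2,0],[0,0,-2,0],[0,0,-1.5,0],[0,0,0,0]]]' |grep -E "pos|force"; python3 sw.py .1 16 0.0|head -5
```

```text
tool_pos: [0.6117, 0.3233, 0.0991]
contact_force: [1.2, -1.1, -10.7]
t 40.25 swing 1.528 rad_mm 102.1 TCPz 0.0991 yawerr turn 86.32 F [  1.2  -1.1 -10.7] w 0.0161 tilt [-0.087 -0.018]
[10.0, 1.3, 0.8]
[9.7, -2.0, 0.8]
[9.5, -3.0, 0.8]
[9.2, -3.8, 0.8]
```

```bash
python3 -m crank '[[[9,-1,0,0],[9.5,-2,0,0],[9.3,-3,0,0],[9,-3.8,0,0]]]' |grep -E "pos|force|wid"; sed -i 's/rad=.1045/rad=.103/' sw.py; python3 sw.py .1 12 0.0
```

```text
tool_pos: [0.5742, 0.319, 0.1034]
contact_force: [4.8, 0.6, -11.7]
gripper_width: 0.0163
t 40.65 swing 1.156 rad_mm 102.0 TCPz 0.1034 yawerr turn 65.08 F [  4.8   0.6 -11.7] w 0.0163 tilt [-0.081 -0.016]
[9.1, -3.7, 1.1]
[8.3, -5.4, 1.1]
[7.7, -6.2, 1.1]
[7.1, -6.9, 1.0]
[6.4, -7.5, 1.0]
[5.6, -8.1, 0.9]
[4.8, -8.6, 0.9]
[4.0, -9.1, 0.8]
[3.1, -9.4, 0.8]
[2.1, -9.7, 0.7]
[1.2, -9.8, 0.6]
[0.3, -9.9, 0.6]
```

```bash
python3 -m crank '[[[8.5,-4,1.3,0],[8.3,-5.4,1.3,0],[7.7,-6.2,1.3,0],[7.1,-6.9,1,0],[6.4,-7.5,1,0]]]' |grep -E "pos|force|wid"; python3 sw.py .1 7 0.0
```

```text
tool_pos: [0.5288, 0.2953, 0.1039]
contact_force: [4.0, 0.5, -11.9]
gripper_width: 0.0164
t 41.15 swing 0.658 rad_mm 105.5 TCPz 0.1039 yawerr turn 36.84 F [  4.    0.5 -11.9] w 0.0164 tilt [-0.075 -0.013]
[3.4, -9.5, 1.0]
[4.6, -8.5, 1.1]
[3.8, -8.9, 1.0]
[2.9, -9.2, 1.0]
[2.1, -9.4, 0.9]
[1.2, -9.6, 0.9]
[0.3, -9.7, 0.8]
```

```bash
python3 -m crank '[[[4.5,-8.7,1.3,0],[4.6,-8.5,1.3,0],[3.8,-8.9,1.2,0],[2.9,-9.2,1.2,0]]]' |grep -E "pos|force|wid"; python3 sw.py .1 4 0.0
```

```text
tool_pos: [0.5042, 0.2652, 0.1023]
contact_force: [1.2, 4.7, -12.8]
gripper_width: 0.0162
t 41.55 swing 0.294 rad_mm 109.1 TCPz 0.1023 yawerr turn 16.36 F [  1.2   4.7 -12.8] w 0.0162 tilt [-0.074 -0.008]
[-4.0, -9.1, 0.4]
[1.3, -7.5, 0.8]
[0.7, -7.5, 0.8]
[0.2, -7.6, 0.7]
```

```bash
python3 -m crank '[[[0,-7,0.7,0],[0,-7,0.7,0],[0,-5,0.5,0]]]' |grep -E "pos|force|wid"; python3 sw.py .1 2 0.0; python3 -c "
from h import *
d=cam('wrist'); cv2.imwrite('pics/w21.png',d['color']); print(proj(d,[c2w([.055,.04,.08])]))"
```

```text
tool_pos: [0.4953, 0.2463, 0.0997]
contact_force: [0.7, 3.8, -11.5]
gripper_width: 0.0158
t 41.85 swing 0.106 rad_mm 111.6 TCPz 0.0997 yawerr turn 5.73 F [  0.7   3.8 -11.5] w 0.0158 tilt [-0.084 -0.007]
[-8.1, -6.3, -0.7]
[0.1, -5.5, -0.0]
[[258.00938221 433.25590328]]
```

View pics/w21.png

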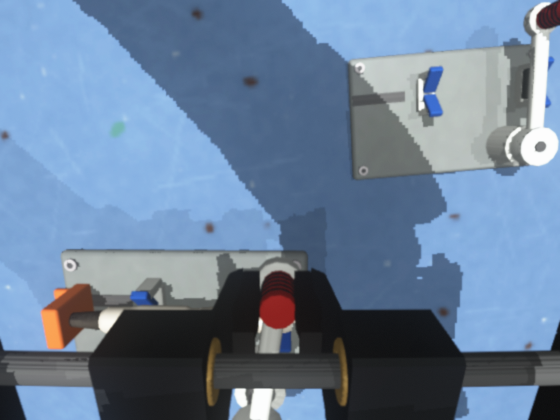

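```bash
python3 -c "
from h import *
d=cam('wrist')
k=onz(d,(277,303),.1155); c=w2c(k)-[.055,.04,0]; print(k,(c*1000).round(1),np.hypot(c[0],c[1]),np.arctan2(c[1],-c[0]))
d=cam('side'); crop(d,210,140,310,220,8,'pics/s21.png')
s=r.observe();print(s['contact_force'],s['moment'])"
```

```text
[0.49894143 0.24599685 0.1155    ] [-107.7   11.9  115.5] 0.10835161211728388 0.10987698029052918
[ -3.45523343   3.53612563 -11.63928116] [0.8223823  0.430473   0.24487937]
```

View pics/s21.png

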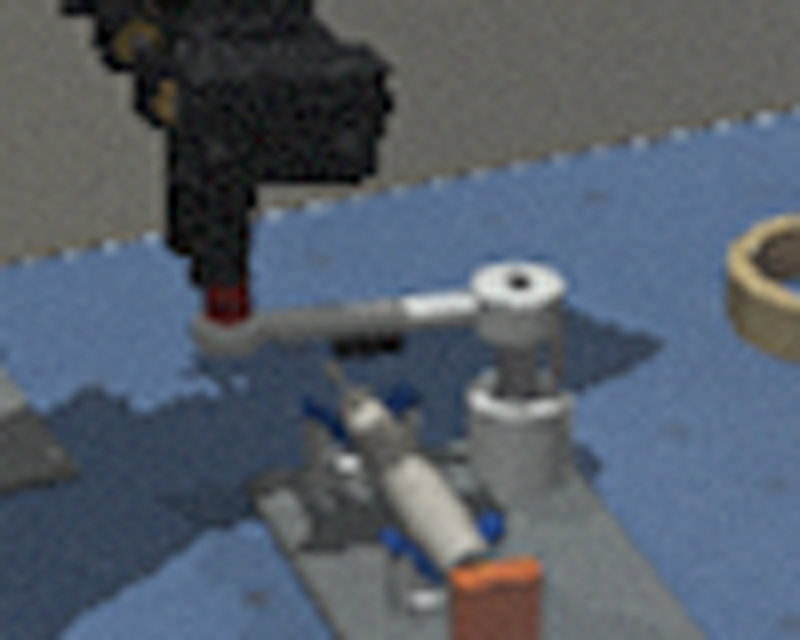

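```bash
python3 -m crank '[[[0,-5,0,0],[0,-4,0,0]]]' |grep -E "pos|force|wid";python3 -m crank '[[[0,-2,0,0],[0,0,0,0]]]' |grep -E "pos|force|wid"; python3 sw.py .1 1 0.0
```

```text
tool_pos: [0.4932, 0.2383, 0.0996]
contact_force: [-1.5, 4.4, -11.7]
gripper_width: 0.0152
tool_pos: [0.4923, 0.2359, 0.0995]
contact_force: [-3.3, 2.4, -10.5]
gripper_width: 0.0152
t 42.4 swing 0.011 rad_mm 112.7 TCPz 0.0995 yawerr turn 0.27 F [ -3.3   2.4 -10.5] w 0.0152 tilt [-0.088 -0.007]
[-9.6, -1.2, -1.3]
```

```bash
python3 -m crank '[[[0,-2,0,0]]]' |grep -E "pos|force|wid";python3 -m crank '[[[0,-2,0,0]]]' |grep -E "pos|force|wid"; python3 -m crank '[[[0,-2,0,0]]]' |grep -E "pos|force|wid"
```

```text
tool_pos: [0.4919, 0.2339, 0.0994]
contact_force: [-1.6, 4.0, -11.1]
gripper_width: 0.0152
tool_pos: [0.4918, 0.232, 0.0994]
contact_force: [-1.9, 6.9, -10.2]
gripper_width: 0.015
tool_pos: [0.4917, 0.2316, 0.0997]
contact_force: [-1.2, 9.2, -10.5]
gripper_width: 0.0153
```

```bash
python3 -m crank '[[[0,0,1.5,0],[0,0,1.5,0],[0,0,1.5,0],[0,0,1.5,0]]]' |grep -E "pos|force|wid"; python3 sw.py .1 1 0.0 |head -1;  python3 -m crank '[[[0,0,1.5,0],[0,0,1.5,0]]]' |grep -E "pos|force|wid"
```

```text
tool_pos: [0.4918, 0.2326, 0.0941]
contact_force: [-2.1, 4.1, -10.5]
gripper_width: 0.0152
t 43.1 swing -0.02 rad_mm 112.9 TCPz 0.0941 yawerr turn -1.37 F [ -2.1   4.1 -10.5] w 0.0152 tilt [-0.086 -0.003]
tool_pos: [0.4917, 0.2326, 0.091]
contact_force: [-1.6, 4.5, -9.9]
gripper_width: 0.0152
```

```bash
python3 -m crank '[[[0,0,1.5,0],[0,0,1.5,0],[0,0,1.5,0]]]' |grep -E "pos|force|wid"; python3 -m crank '[[[0,0,1.5,0],[0,0,1.5,0]]]' |grep -E "pos|force|wid"
```

```text
tool_pos: [0.4917, 0.2326, 0.0863]
contact_force: [-2.0, 4.6, -9.5]
gripper_width: 0.0155
tool_pos: [0.4917, 0.2326, 0.0832]
contact_force: [-1.4, 3.0, -9.1]
gripper_width: 0.0154
```

```bash
for i in 1 2 3; do python3 -m crank '[[[0,0,1.3,0],[0,0,1,0]]]' |grep -E "pos|force|wid"; done
```

```text
tool_pos: [0.4916, 0.2326, 0.0808]
contact_force: [-1.0, 3.7, -10.0]
gripper_width: 0.015
tool_pos: [0.4915, 0.2327, 0.0786]
contact_force: [-3.6, 3.5, -1.2]
gripper_width: 0.0153
tool_pos: [0.4915, 0.2329, 0.0781]
contact_force: [-5.6, 1.4, 4.3]
gripper_width: 0.0153
```

```bash
python3 -m crank '[[[0,0,-0.4,0],[0,0,0,0]]]' |grep -E "pos|force|wid"; python3 -m crank '[[[0,0,0,0],[0,0,0,0],[0,0,0,0],[0,0,0,0],[0,0,0,0],[0,0,0,0],[0,0,0,0],[0,0,0,0]]]' -0.6 |grep -E "pos|force|wid"; python3 -c "
from h import *
d=cam('wrist'); cv2.imwrite('pics/w22.png',d['color'])
d=cam('side'); crop(d,210,140,310,220,8,'pics/s22.png')"
```

```text
tool_pos: [0.4917, 0.2328, 0.0791]
contact_force: [-2.0, 3.7, -8.3]
gripper_width: 0.0153
tool_pos: [0.4981, 0.2297, 0.0818]
contact_force: [-0.5, -0.1, 0.6]
gripper_width: 0.0706
```

View pics/w22.png

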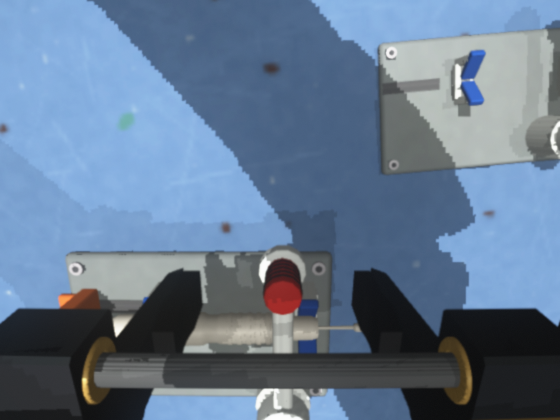

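View pics/s22.png

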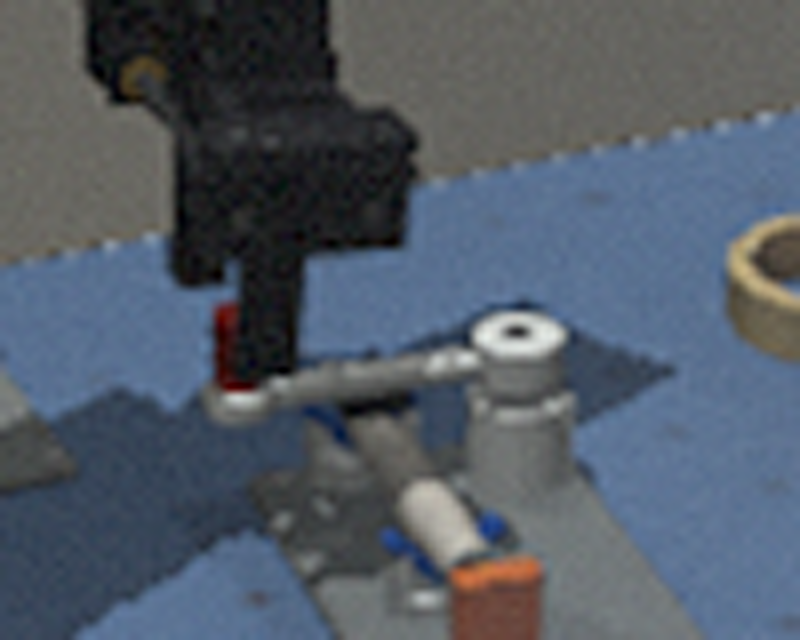

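```bash
python3 -m crank '[[[0,0,-8,0],[0,0,-15,0],[0,0,-25,0],[0,0,-30,0],[0,0,-30,0],[0,0,-30,0],[20,0,-20,0],[30,10,0,0],[30,10,0,0],[0,0,0,0]]]' |grep -E "pos|force|wid|time"; python3 -c "
from h import *
d=cam('wrist'); cv2.imwrite('pics/w23.png',d['color']); print(proj(d,[knob(0,.095),c2w([.055,.04,.07])]).round(0))
d=cam('side'); crop(d,210,140,310,220,8,'pics/s23.png')
d=cam('top'); cv2.imwrite('pics/t23f.png',d['color']); crop(d,190,165,290,245,8,'pics/t23.png')"
```

```text
time_s: 46.5
tool_pos: [0.432, 0.2605, 0.2567]
contact_force: [-1.2, 0.1, 0.3]
gripper_width: 0.0703
[[259. 277.]
 [263. 354.]]
```

View pics/w23.png

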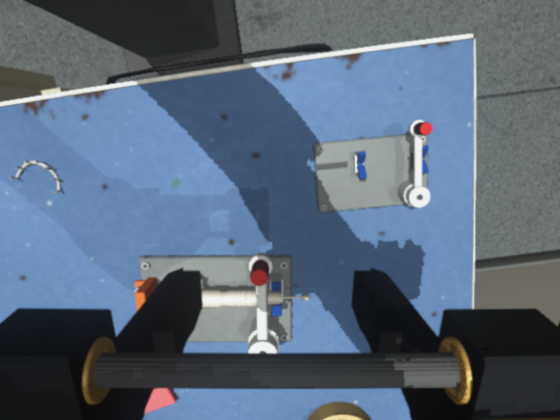

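View pics/s23.png

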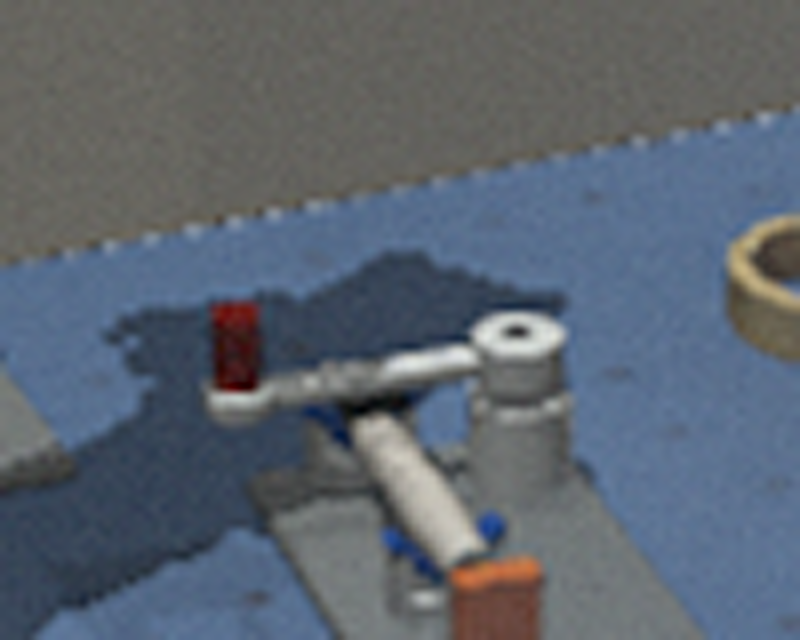

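View pics/t23.png

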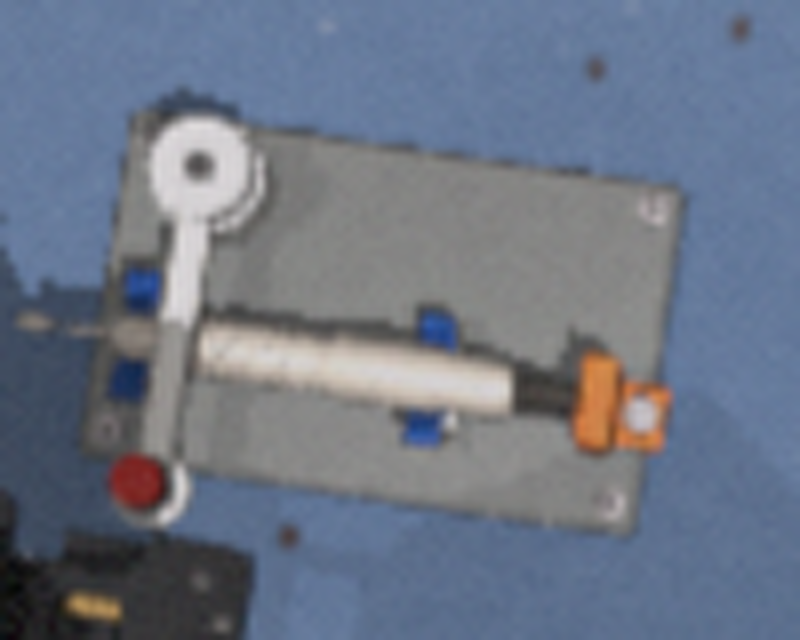

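View pics/t23f.png

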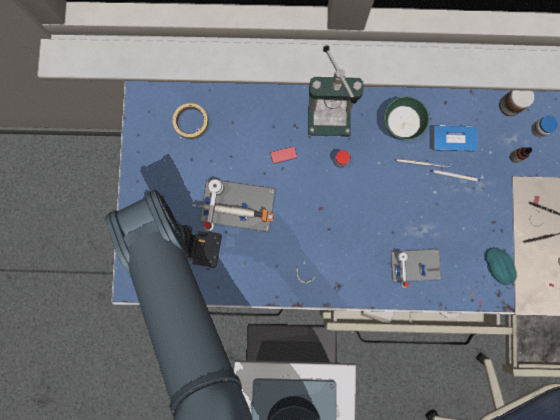

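```bash
python3 -c "
from workcell import r
s=r.observe(); print(s['time_s'],s['contact_force']); print(r.close_job())"
```

```text
46.65 [ 0.38180607 -0.8060742  -0.2575291 ]
the job is handed in; nothing more can be done
None
```

The handpiece is clamped in the cradle with its tail against the orange stop, and I handed the job in at 46.65 s with the gripper clear of everything.

- **Bar parked:** I lifted the bar by its knob, swung it to about 1.53 rad and lowered it onto the top of the sleeve before letting go. It stayed there.
- **Handpiece:** The first grasp closed above the barrel, because the fingertips sat about 15 mm higher than I had worked out. The second grasp, lower down, held.
- **Tail stop:** My first push stopped early. The camera images still showed a gap of about 4 mm, probably because the fingers had met the nearer vee. I regripped further along. It then slid freely at about 1 N and stopped firmly, with the force reaching 5.7 N.
- **Bar lowered:** I swung the bar back until it hit its hard stop, then lowered it in steps of 1 to 1.5 mm. The force reading passed through the notch smoothly and dropped to about zero about 5 mm above the fully down position, so the pad is on the barrel.
- **One small release:** Before opening the fingers I backed off slightly, which raised the bar by about 0.5 mm. It settled that last bit when I let go.

**Final images:** The bar lies across the barrel with the knob back at its original image position. The visible dark tail section reaches the stop, about 21 mm of its nominal 22 mm. The jar, wax block and framework have not moved. The tool ended up tilted about 5 degrees through drift in the moves, with no visible effect on the result.

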